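# Hang a round wooden fan inside a low display case

## Robot

A 7-joint arm with a two-finger parallel gripper is mounted at the origin on the work surface. World frame = base frame: x ahead of the robot, y to its left, z up, the work surface at z = 0. Lengths are in mm, angles in rad, forces in N, time in s.
With the tool pointing down it reaches from about 425 to 875 mm from the base axis. Payload 8.4 kg.
Tool frame: the origin (TCP) lies between the finger pads; the fingertips stand 11 mm ahead of it and the grasp point (between the pads) lies 8 mm behind it (r.tcp_to_tips is the distance from the TCP to the fingertips, in mm); z points along the fingers, x is the direction in which the jaws open and shut, and the axes are right-handed (so a half turn about z gives the same grasp; the last joint's range is limited). The gripper opens to 85 mm and grips with 20 to 120 N. Pads are 22 mm wide; open, the fingers measure 114 mm over their backs; the gripper's body (76 mm by 85 mm) begins 54 mm behind the grasp point. The pads swing forward as they close: fully open they stand 13 mm farther back than shut.
Start: joints at [1.097, 0.333, 0.04, 1.465, -0.013, 1.343, -0.059], TCP at [237.932, -604.858, 242.308] pointing down, gripper open.
Joint ranges: [-2.58, 2.58], [-0.38, 2.09], [-1.3, 1.39], [0.25, 2.4], [-1.5, 4.64], [0.08, 2.09], [-2.65, 2.65]. Speed limits (rad/s): [2.22, 2.22, 2.79, 2.79, 3.14, 3.14, 3.14].

## Interface

Orientations are given as a unit quaternion [x, y, z, w].
In Python, from plant import monitor, cams, workorder, nets, r gives the robot as it stands.
- The arm moves only by the shell command python3 -m inch 'ROWS'. ROWS is JSON, a list of rows, each an object with "hand": the finger opening in cm, from 0 to 8.54; "linear": the shift along the tool's x, y, z in cm, a list of three; "turn": the turn about the tool's z in rad. In form: [{"hand": hand, "linear": [tx, ty, tz], "turn": turn}, ...]. A call has 1 to 8 rows; each row is the pose to reach, as a shift and turn from the pose measured when the call began, along the tool's axes at that moment; what a row does not reach only later rows make up. A row lasts 1/12 s, in which the tool goes at most 41.7 mm and 7.16 degrees, less where a joint would pass 70% of its speed; a pose out of reach is approached as far as the arm can. A call with a gripper value outside its range is refused whole. The fingers move at their own pace and stop on an object; the grip force is fixed at half the most. Time passes only in rows, so rows that repeat a pose let the fingers close. It gives the time, the measured TCP pose, the force and the opening at its end, in the units of the state.
- monitor.sense(): the state, without advancing time (a new reading comes with each control period).
- cams.read_camera(name): name is "side" or "top"; returns a dict with "image" (420x560x3 uint8, red, green, blue), "z_map" (420x560 float32, mm along the optical axis (not along the pixel's ray), 0 where there is no reading), "mtx" (3x3 intrinsics, pixels), "rvec" (rotation vector, rad) and "tvec" (3), from world to camera coordinates, as OpenCV has them. Camera axes: x right, y down, z forward; pixel columns grow to the right and rows downward; lengths in mm; the calibration is good to about 2 mm. A picture is of the moment at which its call begins.
- workorder.hand_in(): hands the job in, once; it reports no verdict.
Trained networks look in a picture, given as the dict that the camera call returned (one of the last four; its "shot" number tells which), for a name from the list of things; names that differ only in an ending like _2 or _b are one class to them, and where a whole thing is asked for, a point or a joint stands for the part that bears it (a point fixed in the world has none). Each returns a list of dicts, best first, with "p" (0 to 1); they miss things now and then, are a little off and sometimes report something else, mostly with a low value. They report only what shows in the picture. A call takes as long as a camera call. They do not tell look-alikes from the thing itself.
- nets.find_in(picture, thing): "rect" ([centre column, centre row, width, height] as shares, 0 to 1, of the picture: columns of its width, rows of its height, round what is visible of it).
The state is a dict: "t": time; "joint_pos": joint angles; "dq": joint speeds; "joint_efforts": joint torques, N m; "position": TCP position; "eef_rot": TCP orientation; "ft_force": force on the tool from outside, world axes, zero at the start; "wrist_torque": the same for the moment, N m; "finger_gap": finger opening in mm.
Only numpy, scipy, OpenCV 4.12 (cv2) and the standard library are available. Lean on these libraries where they do the work, as an engineer would, in place of code of your own. Each camera call takes 0.05 s, during which the arm holds its last target.

## Task

Slide the door of the low display case all the way open, to the robot's left. Then pick up the round wooden fan from its rest and hang it by its metal loop on the hook at the back of the case, tilting it to get under the front lip and over the hook's upturned tip, and let it hang straight down, free and still. Leave the other loose things on the table where they are.

Things in the scene. Friction and masses are not known exactly. Their poses are not given: they have to be found in the camera images.
- case: Low dark-wood display case, 140 deep (x) x 440 wide (y) x 330 high (z) mm, fixed; slatted roof and back. Origin: centre of underside; x from its front to its back (away from the robot), y to its left, z up. Front plane at x=-70, floor top z=40, roof slats' underside z=318, end walls 15 thick, back rail's inner face x=+58. A fixed fan hangs in the left half (y>55); leave it.
- door (a joint): Sliding lattice door in front of the case: 14 mm thick (x -91 to -77 mm in the case's frame), 216 wide, z 45 to 330 mm. Value in m: 0 = closed over the case's right half (case y -218 to -2 mm); grows as it slides left (case +y) to 0.215 = fully open over the left half. Friction about 1.5 N; stays where left. Starts 0 to 0.05.
- door_grip (a point): Point to grip on the door's handle: an upright wooden tab 16 mm thick (along the case's y, the sliding direction), 60 mm tall, standing out 44 mm from the door's face. The point is in mid-thickness, 27 mm out from the face, 20 mm below the tab's flat top, which is 325 mm above the table. Axes as the case's.
- hook: Fixed dark-steel hook of 7 mm round bar on the back rail, in the right half of the case. Origin: on the bar's axis at the foot of the upturned tip, 250 mm above the table, 82 mm behind the case's front plane. From there the bar runs level along +x 46 mm to the rail; the tip ends 18.5 mm above the origin. Axes as the case's. A loop hanging on it has its centre about 11 mm below the bar's axis.
- fan_grip (a point): Middle of the handle of the fan: rigid round wooden panel, 96 mm diameter, 10 thick; square handle 14 x 14 mm; brass loop opposite; 203 mm long, about 120 g. x from handle to loop, z square to panel. Handle reaches 30 mm back (-x), 40 mm forward to the panel; panel centre at +88. Starts flat on a wooden rest 100 x 85 x 40 mm, handle overhanging in the air, its axis 45 mm above the table.
- fan_loop (a point): Centre of the fan's brass hanging loop: a ring of 6 mm wire in the panel's plane, 30 mm inner and 42 mm outer diameter, 152 mm from fan_grip along the fan's +x. Axes as fan_grip's.
- case_mouth (a point): Point on the lower edge of the case's front lip, in the front plane, at the middle of the right half (case y=-105 mm). The lip is 12 mm thick and hangs from the roof down to here, 262 mm above the table, so the mouth is open only from 40 to 262 mm. Axes as the case's. A back slat (100 to 130 mm high, 130 mm behind this point) stops a hanging fan swinging out.
Things that resemble listed ones, but are neither listed nor needed, are in the scene too. Of the things like the part that bears fan_grip, leave any that is turquoise; of the rest the larger one is meant.

How it is judged (in metres and radians):
On the way, in this order (a step that is already met when the one before it is completed fails the run):
1. the door is slid fully open while the fan still lies on its rest (value of joint door above 0.195 m and distance of fan_grip from where it was at the start of the episode below 0.04 m), for 0.2 s.
2. the fan is lifted off its rest (height (world z) of fan_grip above 0.085 m), for 0.2 s.
At the end, for the whole second after the job is handed in: Door at least 180 mm open. Fan hangs by its loop on the hook, hook bearing it: loop centre 4 to 18 mm below the bar's axis, within 12 mm sideways, between tip and back rail (-4 to +50 mm along the bar); loop up, within 0.2 rad of vertical, turning slower than 0.4 rad/s (value of joint door above 0.18 m and x of fan_loop in the frame of hook between -0.004 and 0.05 m and y of fan_loop in the frame of hook between -0.012 and 0.012 m and z of fan_loop in the frame of hook between -0.018 and -0.004 m and angle between fan_loop's own x axis and vertical below 0.2 rad and contact force between fan and hook above 0.3 N and angular speed of fan below 0.4 rad/s); the robot touches nothing.
It fails at once if a loose bystander on the table (cup, jar, spools, embroidery hoop, block, tray) is moved by more than 30 mm (distance of any of cup, jar, hoop, spool_a, spool_b, block, tray from where it was at the start of the episode above 0.03 m).
It also fails if it takes over 72 s, if anything falls off the work surface, if the arm or the gripper's body presses on something with over 40 N, if the wrist force passes 120 N, or if a joint passes its speed limit or range.

## Working session

There is one attempt and no reset: what is moved stays moved. The work goes in short steps, Python scripts to look and compute and a shell command to move; the robot and the scene stay as the last step left them, time stands still between calls to the robot, and variables do not carry over. Pictures are saved under pics/ and viewed, and the job is handed in when it is done.

```bash
ls; mkdir -p pics; cat > h.py <<'E'
import numpy as np, cv2
from scipy.spatial.transform import Rotation as R
from plant import monitor, cams, workorder, nets, r
def shot(name,fn):
    p=cams.read_camera(name); cv2.imwrite('pics/'+fn,p['image'][:,:,::-1]); return p
def unproj(p,u,v,z=None):
    if z is None: z=p['z_map'][int(round(v)),int(round(u))]
    K=p['mtx']; c=np.array([(u-K[0,2])/K[0,0]*z,(v-K[1,2])/K[1,1]*z,z])
    M=cv2.Rodrigues(np.array(p['rvec'],float))[0]
    return M.T@(c-np.array(p['tvec']).ravel())
def cloud(p):
    K=p['mtx'];z=p['z_map'].astype(float);v,u=np.mgrid[:z.shape[0],:z.shape[1]]
    c=np.stack([(u-K[0,2])/K[0,0]*z,(v-K[1,2])/K[1,1]*z,z],-1)
    M=cv2.Rodrigues(np.array(p['rvec'],float))[0]
    w=(c-np.array(p['tvec']).ravel())@M
    w[z==0]=np.nan
    return w
def proj(p,P):
    return cv2.projectPoints(np.array(P,float).reshape(-1,3),np.array(p['rvec'],float),np.array(p['tvec'],float),p['mtx'],None)[0].reshape(-1,2)
E
python3 - <<'E'
from h import *
s=monitor.sense(); print(s)
for c in('side','top'):
    p=shot(c,c+'0.png'); print(c,p['mtx'],p['rvec'],p['tvec'])
    np.savez(f'{c}0.npz',**{k:np.array(v) for k,v in p.items()})
    for t in['case','door','door_grip','hook','fan_grip','fan_loop','case_mouth']:
        try:
            for d in nets.find_in(p,t): print(c,t,round(d['p'],2),(np.array(d['rect'])*[560,420,560,420]).round(0))
        except Exception as e: print(t,e)
E
```

```text
pics
{'t': 0.0, 'joint_pos': array([ 1.09682079,  0.33391364,  0.03984775,  1.46627696, -0.01337968,
        1.34328747, -0.0585031 ]), 'dq': array([-0.00062244, -0.00032776, -0.0002377 , -0.00118543,  0.00059928,
        0.00062969, -0.00092419]), 'joint_efforts': array([-8.04962892e-04, -6.58575511e+01,  1.36466056e+00, -4.05565846e+01,
        1.65304838e-02,  1.28148167e-02, -1.67803699e-05]), 'position': array([ 237.76423932, -604.48340721,  241.41633613]), 'eef_rot': array([ 8.26459607e-01, -5.62995437e-01, -7.01703951e-04, -4.04555560e-04]), 'ft_force': array([-0.66881837,  0.2986518 , -0.51566627]), 'wrist_torque': array([-0.02702381, -0.01547871, -0.03364878]), 'finger_gap': 85.2904753828322}
side [[426.66490087   0.         273.02041261]
 [  0.         426.66490087 205.29611949]
 [  0.           0.           1.        ]] [ 0.20353399 -2.71543857  1.3689293 ] [ 433.7089895   266.94009076 1069.85221821]
side case 0.67 [137. 291. 158. 250.]
side door 0.64 [194. 246.  38. 154.]
side door_grip 0.55 [198. 246.  35. 152.]
side hook 0.56 [149. 217.  21.  12.]
side fan_grip 0.97 [26
[... 213 characters left out ...]
 63.  22.]
side case_mouth 0.84 [137. 289. 156. 250.]
top [[472.72566494   0.         279.7308499 ]
 [  0.         472.72566494 211.58382849]
 [  0.           0.           1.        ]] [ 2.13015829 -2.1541481   0.13534034] [-103.14451159  447.79141673 1227.3300297 ]
top case 0.57 [162. 106. 215. 127.]
top door 0.97 [211. 135. 106.  52.]
top door_grip 0.94 [209. 133. 109.  46.]
top fan_grip 0.87 [288. 206.  50.  28.]
top fan_grip 0.7 [356. 313.  39.  76.]
top fan_grip 0.68 [345. 189.  33.  75.]
top fan_grip 0.63 [212. 134. 109.  51.]
top fan_loop 0.74 [358. 313.  35.  76.]
top fan_loop 0.72 [349. 192.  36.  77.]
top fan_loop 0.67 [285. 205.  60.  26.]
top case_mouth 0.83 [164. 105. 215. 126.]
```

View pics/side0.png

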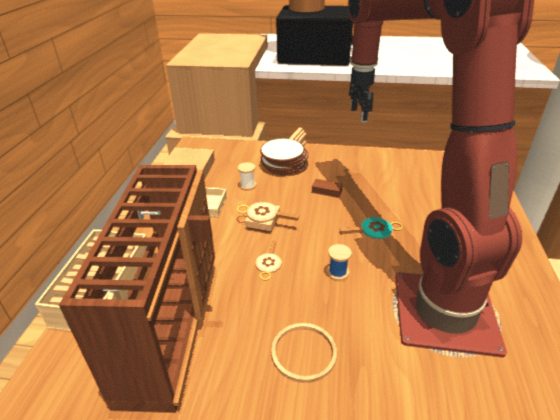

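View pics/top0.png

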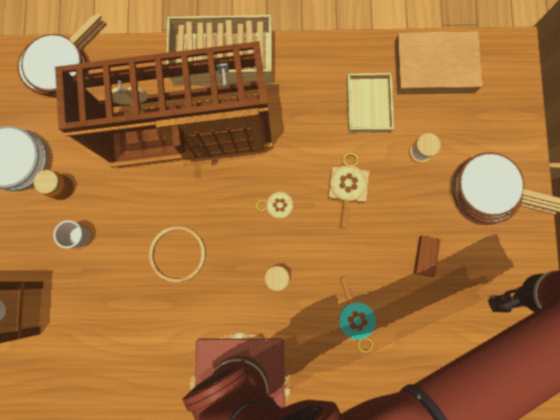

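The side view shows the case at (137,290). The real fan lies on its rest at (262,213), with a smaller decoy at (268,263) and a turquoise one at (377,228). In the top view they are at (348,184), (280,205) and (358,320).

```bash
python3 - <<'E'
from h import *
def ld(c): return {k:v for k,v in np.load(f'{c}0.npz').items()}
T=ld('top');S=ld('side')
for p in(T,S):
    M=cv2.Rodrigues(p['rvec'])[0]; print('cam',-M.T@p['tvec'].ravel())
w=cloud(T); v,u=np.mgrid[:420,:560]
m=(w[...,2]>318)&(w[...,2]<345)&(u>40)&(u<300)&(v>30)&(v<190)
P=w[m]; print(len(P),P.min(0),P.max(0))
rect=cv2.minAreaRect(P[:,:2].astype(np.float32)); print(rect, cv2.boxPoints(rect), np.percentile(P[:,2],[5,50,95]))
ws=cloud(S)
m=(ws[...,2]>310)&(ws[...,2]<345)&(ws[...,0]>500)
Q=ws[m]; rect=cv2.minAreaRect(Q[:,:2].astype(np.float32)); print('side',len(Q),rect, cv2.boxPoints(rect))
# fan
for (n,p,w,box) in(('top',T,w,(325,145,375,235)),('side',S,ws,(230,195,305,240))):
    a,b,c,d=box
    W=w[b:d,a:c].reshape(-1,3); k=(W[:,2]>30)&(W[:,2]<62); F=W[k]; print(n,len(F),F.min(0),F.max(0),np.median(F,0))
im=T['image'][130:245,310:390]; cv2.imwrite('pics/fan0.png',cv2.resize(im,None,fx=5,fy=5,interpolation=cv2.INTER_CUBIC)[:,:,::-1])
im=T['image'][30:170,40:290]; cv2.imwrite('pics/case0.png',cv2.resize(im,None,fx=3,fy=3,interpolation=cv2.INTER_CUBIC)[:,:,::-1])
im=S['image'][150:350,70:320]; cv2.imwrite('pics/cases0.png',cv2.resize(im,None,fx=3,fy=3,interpolation=cv2.INTER_CUBIC)[:,:,::-1])
E
```

```text
cam [ 270.70291605 -124.80900461 1276.18086046]
cam [295.08320882 760.3336709  859.5131629 ]
7408 [546.26837879 -87.66297161 318.00632717] [773.44219195 366.4232492  336.6325102 ]
((646.7684326171875, 136.22909545898438), (207.69656372070312, 441.9442443847656), 6.484133720397949) [[518.6305   344.0603  ]
 [568.53845  -95.056885]
 [774.9064   -71.60211 ]
 [724.9984   367.51508 ]] [321.00806588 329.47372059 332.61472262]
side 9723 ((1095.0205078125, -840.0946044921875), (1189.6917724609375, 2411.30126953125), 0.009498778730630875) [[  499.9748    365.45743]
 [  500.37445 -2045.8439 ]
 [ 1690.0662  -2045.6466 ]
 [ 1689.6665    365.65466]]
top 1483 [ 402.40305769 -345.79670824   30.07465505] [ 603.43066883 -237.35798261   58.95928416] [ 514.73666581 -286.15303884   49.65017739]
side 780 [ 404.17956883 -338.27238308   30.30549637] [ 603.70844753 -235.18771287   54.56735203] [ 511.89079    -276.83514727   48.15776099]
```

View pics/fan0.png

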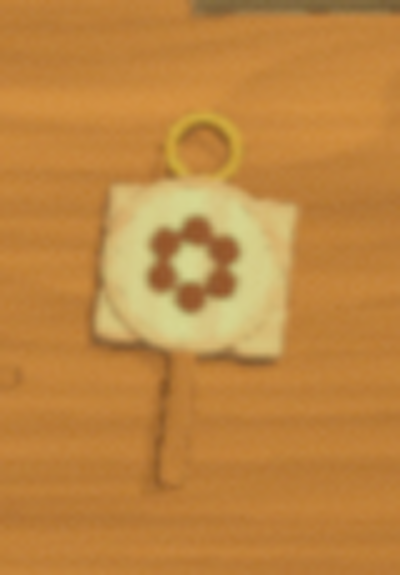

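View pics/case0.png

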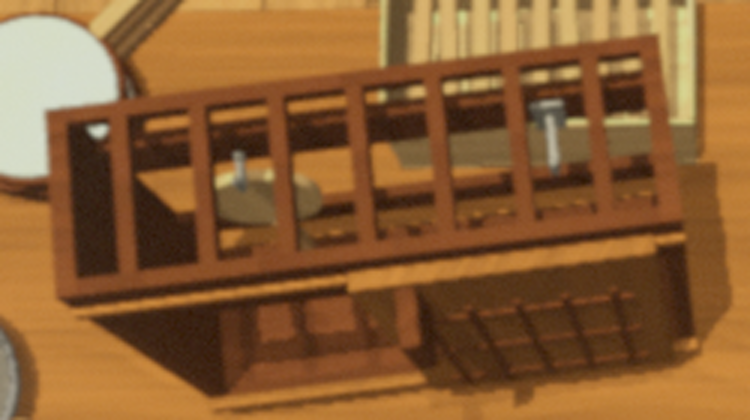

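View pics/cases0.png

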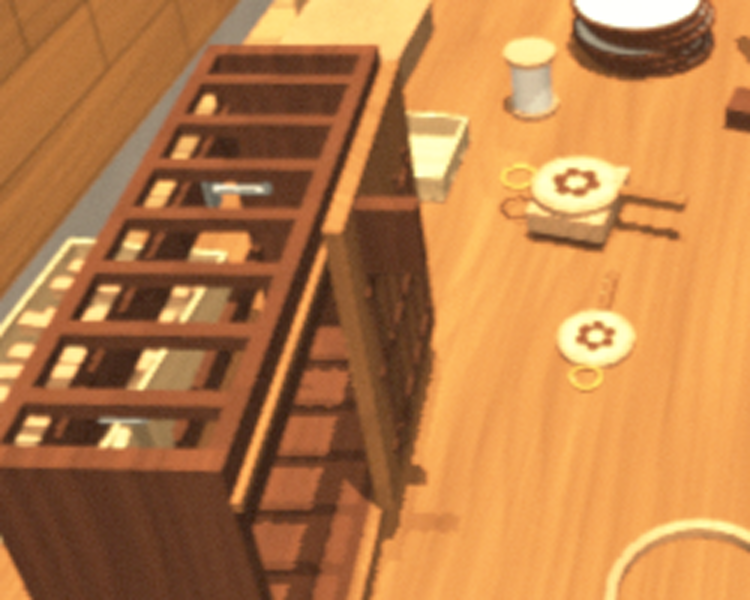

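```bash
python3 - <<'E'
from h import *
def ld(c): return {k:v for k,v in np.load(f'{c}0.npz').items()}
T=ld('top');S=ld('side')
yaw=np.radians(6.48); c=np.array([680.4,140.0])
Rz=np.array([[np.cos(yaw),-np.sin(yaw)],[np.sin(yaw),np.cos(yaw)]])
for n,p in(('top',T),('side',S)):
    w=cloud(p); q=np.concatenate([(w[...,:2]-c)@Rz,w[...,2:]],-1).reshape(-1,3)
    q=q[np.isfinite(q[:,0])]
    ok=(abs(q[:,0])<160)&(abs(q[:,1])<260)
    q=q[ok]
    t=q[(q[:,2]>322)&(q[:,2]<338)]
    print(n,'top z med',np.median(t[:,2]))
    # back edge by y bins, front
    for y0 in range(-220,221,40):
        s=t[(abs(t[:,1]-y0)<15)]
        if len(s)>5: print(y0,len(s),np.percentile(s[:,0],[1,50,99]).round(1))
    for x0 in range(-60,70,20):
        s=t[(abs(t[:,0]-x0)<8)]
        print('x',x0,np.percentile(s[:,1],[0.5,99.5]).round(1))
    d=t[(t[:,0]<-76)&(t[:,0]>-92)]; print('door y',np.percentile(d[:,1],[1,99]) if len(d) else None)
    h=q[(q[:,0]<-96)&(q[:,0]>-140)&(q[:,2]>300)&(q[:,2]<335)]; print('handle',len(h),h.min(0) if len(h) else 0,h.max(0) if len(h) else 0,np.median(h,0))
    k=q[(q[:,0]>0)&(q[:,0]<62)&(q[:,2]>235)&(q[:,2]<285)&(q[:,1]<0)&(q[:,1]>-200)]
    print('hook',len(k)); 
    for x0 in range(0,62,6):
        s=k[abs(k[:,0]-x0)<3]
        if len(s): print(x0,len(s),np.median(s[:,1]).round(1),s[:,1].min().round(1),s[:,1].max().round(1),np.percentile(s[:,2],[5,50,95]).round(1))
E
```

```text
top top z med 329.63828621625873
-220 465 [-72.2  -4.1  67.4]
-180 545 [-92.7 -26.6  67.5]
-140 308 [-93.2 -67.1  68.6]
-100 499 [-92.8 -32.2  67.9]
-60 625 [-93.  -22.3  67.2]
-20 544 [-134.8  -71.5   67.6]
20 244 [-92.7 -61.9  68.6]
60 534 [-72.2  -4.4  67.6]
100 495 [-72.6  -5.   66.8]
140 200 [-72.8  -2.2  68.7]
180 390 [-72.4  -5.3  67.7]
220 439 [-71.9  -5.1  67.4]
x -60 [-219.6  217.2]
x -40 [-220.   218.6]
x -20 [-220.1  217.4]
x 0 [-219.8  219.1]
x 20 [-219.8  217.9]
x 40 [-219.8  218.7]
x 60 [-218.8  216.9]
door y [-197.68886979   12.00962626]
handle 205 [-137.6888924   -30.92827464  300.65584282] [-96.53649451 -13.35642043 329.27140531] [-119.68354323  -24.42539297  323.71286718]
hook 851
6 8 -130.2 -132.2 -127.4 [254.4 260.8 268. ]
12 5 -131.3 -133.0 -128.8 [260.8 267.6 268.7]
18 3 -130.2 -132.3 -127.9 [252.2 252.3 253.1]
24 7 -130.8 -132.9 -128.5 [249.3 252.5 254.9]
30 9 -130.9 -133.4 -126.5 [250.8 252.  255. ]
36 9 -129.9 -132.5 -126.7 [250.  254.4 255.2]
42 6 -130.6 -132.9 -127.7 [251.5 253.1 255.3]
48 9 -130.7 -133.1 -120.4 [245.3 251.7 255.4]
54 481 -94.1 -199.9 -0.5
[... 532 characters left out ...]
[-218.   219.3]
x 40 [-220.5  219. ]
x 60 [-216.7  219. ]
door y [-198.24887395   15.03802983]
handle 263 [-136.35843498  -32.1893153   300.11330901] [-96.04322633 -12.39715432 325.69571185] [-116.19471975  -16.07565985  317.43257732]
hook 415
6 4 -128.7 -130.7 -126.2 [250.8 252.7 256. ]
12 9 -127.2 -130.3 -126.0 [249.1 252.8 258. ]
18 8 -128.7 -132.2 -127.1 [248.3 251.9 252.8]
24 6 -129.5 -131.8 -126.3 [249.8 250.7 252.3]
30 9 -128.1 -133.0 -126.5 [248.8 250.9 253. ]
36 7 -126.0 -132.6 -125.5 [250.3 251.2 253.3]
42 8 -129.7 -132.5 -126.5 [249.3 251.  252.3]
48 6 -129.5 -131.1 -127.7 [246.8 251.2 253.1]
54 180 -87.1 -199.0 -0.0 [237.4 255.  277.6]
60 178 -85.4 -199.9 -2.0 [240.1 268.6 279.9]
```

```bash
cat >> h.py <<'E'
YAW=np.radians(6.48)
RZ=np.array([[np.cos(YAW),-np.sin(YAW)],[np.sin(YAW),np.cos(YAW)]])
C0=np.array([680.4,140.0])+RZ@np.array([-1.8,-0.5])
def c2w(x,y,z): return np.array([*(C0+RZ@np.array([x,y])),z])
def w2c(P): P=np.asarray(P,float); return np.concatenate([(P[...,:2]-C0)@RZ,P[...,2:]],-1)
def st():
    s=monitor.sense(); return s,np.array(s['position']),R.from_quat(s['eef_rot'])
def goto(Pw,jaw=None):
    s,p,q=st(); d=q.inv().apply(np.asarray(Pw)-p)/10
    print('t',s['t'],'pos',p.round(1),'axes',q.as_matrix().T.round(3).tolist(),'gap',round(s['finger_gap'],1),'F',np.round(s['ft_force'],1))
    print('lin cm',d.round(2),'dist mm',round(np.linalg.norm(d)*10,1))
    if jaw is not None:
        X=q.as_matrix(); j=X.T@np.asarray(jaw,float); a=np.arctan2(j[1],j[0]); a=(a+np.pi/2)%np.pi-np.pi/2; print('turn',round(a,3))
    return d
E
python3 - <<'E'
from h import *
jaw=[*(RZ@[0,1]),0]
print(c2w(-118,-21.5,297),c2w(12,-129.5,250))
goto([237.8,-604.5,390])
goto([480,-200,390],jaw)
goto(c2w(-118,-21.5,390),jaw)
E
```

```text
[563.84820547 104.62035626 297.        ] [705.2061654   11.98166476 250.        ]
t 0.8 pos [ 237.9 -604.9  242.3] axes [[0.366, -0.931, -0.0], [-0.931, -0.366, 0.0], [-0.0, 0.0, -1.0]] gap 85.3 F [ 0.1 -0.7 -0.3]
lin cm [ -0.04  -0.   -14.77] dist mm 147.7
t 0.8 pos [ 237.9 -604.9  242.3] axes [[0.366, -0.931, -0.0], [-0.931, -0.366, 0.0], [-0.0, 0.0, -1.0]] gap 85.3 F [ 0.1 -0.7 -0.3]
lin cm [-28.82 -37.35 -14.77] dist mm 494.3
turn 0.262
t 0.8 pos [ 237.9 -604.9  242.3] axes [[0.366, -0.931, -0.0], [-0.931, -0.366, 0.0], [-0.0, 0.0, -1.0]] gap 85.3 F [ 0.1 -0.7 -0.3]
lin cm [-54.1  -56.3  -14.77] dist mm 794.6
turn 0.262
```

```bash
python3 -m inch '[{"hand":8.5,"linear":[-27,-28,-15],"turn":0.13},{"hand":8.5,"linear":[-27,-28,-15],"turn":0.26},{"hand":8.5,"linear":[-27,-28,-15],"turn":0.26},{"hand":8.5,"linear":[-27,-28,-15],"turn":0.26},{"hand":8.5,"linear":[-27,-28,-15],"turn":0.26},{"hand":8.5,"linear":[-27,-28,-15],"turn":0.26},{"hand":8.5,"linear":[-27,-28,-15],"turn":0.26},{"hand":8.5,"linear":[-27,-28,-15],"turn":0.26}]'; python3 - <<'E'
from h import *
goto(c2w(-118,-21.5,370),[*(RZ@[0,1]),0])
print(st()[0]['joint_pos'].round(3))
E
```

```text
t: 1.47
position: [367.6, -320.1, 363.3]
eef_rot: [0.746, -0.665, 0.0, 0.0]
ft_force: [1.1, -0.1, -0.1]
finger_gap: 84.8
t 1.4667 pos [ 367.6 -320.1  363.3] axes [[0.114, -0.993, 0.001], [-0.993, -0.114, -0.0], [0.0, -0.001, -1.0]] gap 84.8 F [ 1.1 -0.1 -0.1]
lin cm [-39.95 -24.36  -0.69] dist mm 467.9
turn 0.002
[ 0.773 -0.03  -0.143  1.637 -0.004  1.533 -0.827]
```

```bash
python3 -m inch '[{"hand":8.5,"linear":[-40,-24.4,-0.7],"turn":0},{"hand":8.5,"linear":[-40,-24.4,-0.7],"turn":0},{"hand":8.5,"linear":[-40,-24.4,-0.7],"turn":0},{"hand":8.5,"linear":[-40,-24.4,-0.7],"turn":0},{"hand":8.5,"linear":[-40,-24.4,-0.7],"turn":0},{"hand":8.5,"linear":[-40,-24.4,-0.7],"turn":0},{"hand":8.5,"linear":[-40,-24.4,-0.7],"turn":0},{"hand":8.5,"linear":[-40,-24.4,-0.7],"turn":0}]'; python3 - <<'E'
from h import *
goto(c2w(-118,-21.5,370),[*(RZ@[0,1]),0])
E
```

```text
t: 2.13
position: [507.1, -17.3, 368.3]
eef_rot: [0.746, -0.666, 0.001, -0.0]
ft_force: [0.4, -0.4, -0.1]
finger_gap: 85.2
t 2.1333 pos [507.1 -17.3 368.3] axes [[0.114, -0.993, 0.001], [-0.993, -0.114, -0.001], [0.001, -0.001, -1.0]] gap 85.2 F [ 0.4 -0.4 -0.1]
lin cm [-11.47  -7.03  -0.18] dist mm 134.5
turn 0.001
```

```bash
python3 -m inch '[{"hand":8.5,"linear":[-11.5,-7,-0.2],"turn":0},{"hand":8.5,"linear":[-11.5,-7,-0.2],"turn":0},{"hand":8.5,"linear":[-11.5,-7,-0.2],"turn":0},{"hand":8.5,"linear":[-11.5,-7,-0.2],"turn":0},{"hand":8.5,"linear":[-11.5,-7,3.5],"turn":0},{"hand":8.5,"linear":[-11.5,-7,7],"turn":0},{"hand":8.5,"linear":[-11.5,-7,7.1],"turn":0},{"hand":8.5,"linear":[-11.5,-7,7.1],"turn":0}]'; python3 - <<'E'
from h import *
goto(c2w(-118,-21.5,297),[*(RZ@[0,1]),0])
E
```

```text
t: 2.8
position: [562.8, 104.2, 296.3]
eef_rot: [0.746, -0.666, -0.0, 0.001]
ft_force: [-0.1, -0.5, -0.0]
finger_gap: 85.1
t 2.8 pos [562.8 104.2 296.3] axes [[0.114, -0.993, 0.002], [-0.993, -0.114, 0.002], [-0.002, -0.002, -1.0]] gap 85.1 F [-0.1 -0.5 -0. ]
lin cm [-0.03 -0.11 -0.07] dist mm 1.3
turn 0.001
```

```bash
python3 -m inch '[{"hand":1,"linear":[0,0,0],"turn":0},{"hand":1,"linear":[0,0,0],"turn":0},{"hand":1,"linear":[0,0,0],"turn":0},{"hand":1,"linear":[0,0,0],"turn":0},{"hand":1,"linear":[0,0,0],"turn":0},{"hand":1,"linear":[0,0,0],"turn":0}]'; python3 - <<'E'
from h import *
p=shot('top','grip1.png')
goto(c2w(-118,-21.5+200,297),[*(RZ@[0,1]),0])
E
```

```text
t: 3.3
position: [563.1, 104.2, 297.1]
eef_rot: [0.746, -0.666, 0.0, 0.001]
ft_force: [0.3, -1.5, -0.2]
finger_gap: 15.3
t 3.35 pos [563.1 104.2 297.1] axes [[0.114, -0.994, 0.002], [-0.994, -0.114, 0.001], [-0.001, -0.002, -1.0]] gap 15.1 F [-1.2 -1.1  5.2]
lin cm [-2.004e+01 -1.000e-01 -2.000e-02] dist mm 200.4
turn 0.001
```

View pics/grip1.png

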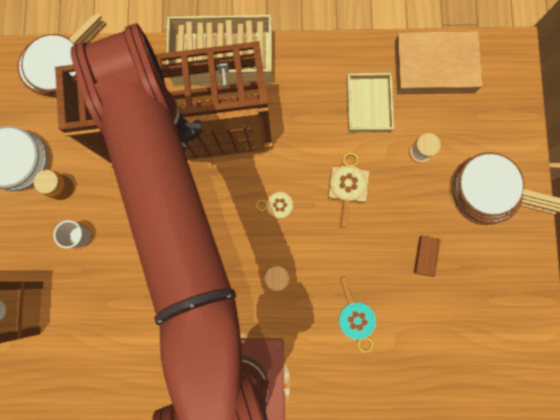

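The jaws are on the tab with a gap of 15 mm. The picture shows the gripper at the door handle, around (190,130). Next I slide the door open.

```bash
python3 -m inch '[{"hand":1,"linear":[-2,0,0],"turn":0},{"hand":1,"linear":[-5,0,0],"turn":0},{"hand":1,"linear":[-8,0,0],"turn":0},{"hand":1,"linear":[-11,0,0],"turn":0},{"hand":1,"linear":[-14,0,0],"turn":0},{"hand":1,"linear":[-17,0,0],"turn":0},{"hand":1,"linear":[-19,0,0],"turn":0},{"hand":1,"linear":[-20,0,0],"turn":0}]'; python3 - <<'E'
from h import *
goto(c2w(-118,-21.5+195,297),[*(RZ@[0,1]),0])
E
```

```text
t: 4.02
position: [540.7, 298.5, 297.0]
eef_rot: [0.745, -0.667, 0.004, 0.005]
ft_force: [-13.7, -53.9, 24.1]
finger_gap: 15.2
t 4.0167 pos [540.7 298.5 297. ] axes [[0.111, -0.994, 0.013], [-0.994, -0.111, 0.003], [-0.002, -0.013, -1.0]] gap 15.2 F [-13.7 -53.9  24.1]
lin cm [ 0.02 -0.11  0.  ] dist mm 1.1
turn -0.002
```

```bash
python3 -m inch '[{"hand":1,"linear":[0,0,0],"turn":0},{"hand":8.5,"linear":[0,0,0],"turn":0},{"hand":8.5,"linear":[0,0,0],"turn":0},{"hand":8.5,"linear":[0,0,0],"turn":0},{"hand":8.5,"linear":[0,0,0],"turn":0},{"hand":8.5,"linear":[0,0,-4],"turn":0},{"hand":8.5,"linear":[0,0,-8],"turn":0},{"hand":8.5,"linear":[0,0,-9],"turn":0}]'; python3 - <<'E'
from h import *
p=shot('side','open1.png'); p2=shot('top','open1t.png')
w=w2c(cloud(p2)).reshape(-1,3); t=w[(w[:,2]>322)&(w[:,2]<338)&(w[:,0]<-78)&(w[:,0]>-90)]
print(np.nanpercentile(t[:,1],[1,99]))
def axis():
    # fan geometry
    w=cloud(p2); v,u=np.mgrid[:420,:560]
    return w
# fan colours: ring & handle in top image
im=p2['image'].astype(int)
hsv=cv2.cvtColor(p2['image'],cv2.COLOR_RGB2HSV)
w=cloud(p2)
m=(w[...,2]>36)&(w[...,2]<62); v,u=np.mgrid[:420,:560]
m&=(u>325)&(u<375)&(v>145)&(v<235)
for vv in range(148,232,4):
    k=m[vv]; 
    if k.any(): print(vv,u[vv][k].min(),u[vv][k].max(),np.nanmedian(w[vv][k],0).round(1))
goto([500,0,400])
E
```

```text
t: 4.68
position: [541.4, 300.5, 393.2]
eef_rot: [0.745, -0.667, 0.005, 0.002]
ft_force: [0.3, 1.3, 0.0]
finger_gap: 85.1
[ -3.36563584 199.05924235]
152 348 352 [ 602.2 -297.2   48. ]
156 344 357 [ 591.4 -310.4   47.2]
160 343 357 [ 580.6 -297.1   46.3]
164 345 356 [ 569.1 -304.1   48.8]
168 332 358 [ 558.5 -284.    48.8]
172 331 368 [ 547.5 -295.4   50.3]
176 331 368 [ 536.5 -292.    50.4]
180 330 367 [ 525.9 -290.5   50.1]
184 330 366 [ 515.1 -289.4   50.7]
188 329 366 [ 504.6 -289.    50.2]
192 329 366 [ 493.9 -287.5   49. ]
196 330 366 [ 483.5 -287.8   48.3]
200 343 365 [ 473.4 -306.3   43.1]
204 343 348 [ 462.  -281.1   49. ]
208 343 348 [ 451.  -280.2   51.7]
212 342 347 [ 440.8 -277.5   49.7]
216 342 347 [ 430.  -277.2   51. ]
220 342 346 [ 419.4 -275.9   52. ]
224 341 346 [ 408.9 -273.7   52.8]
t 4.7833 pos [541.4 300.6 390.4] axes [[0.111, -0.994, 0.01], [-0.994, -0.111, -0.002], [0.003, -0.01, -1.0]] gap 85.2 F [-0.6  0.3 -0.4]
lin cm [29.43  7.45 -0.68] dist mm 303.6
```

View pics/open1.png

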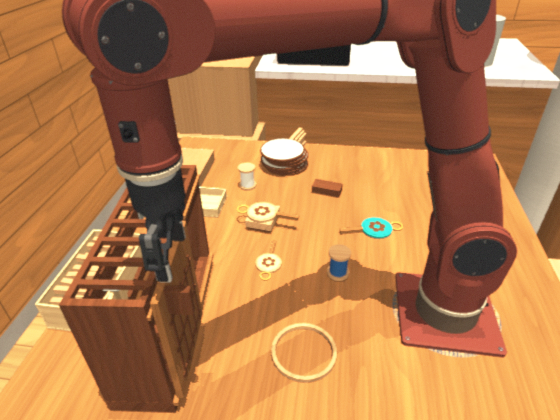

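The side view shows the door fully left, with its right edge at case y ≈ -3. The fan is undisturbed at (262,213).

```bash
python3 - <<'E'
from h import *
goto([440,-277.2,200],[0.151,0.9885,0])
goto([432.5,-277.2,140],[0.151,0.9885,0])
E
python3 -m inch '[{"hand":8.5,"linear":[29,5,1],"turn":0},{"hand":8.5,"linear":[29,5,1],"turn":0},{"hand":8.5,"linear":[29,5,1],"turn":0},{"hand":8.5,"linear":[29,5,1],"turn":0},{"hand":8.5,"linear":[29,5,1],"turn":0},{"hand":8.5,"linear":[29,5,1],"turn":0},{"hand":8.5,"linear":[29,5,1],"turn":0},{"hand":8.5,"linear":[29,5,1],"turn":0}]'
python3 - <<'E'
from h import *
goto([432.5,-277.2,200],[0.151,0.9885,0])
E
```

```text
t 4.7833 pos [541.4 300.6 390.4] axes [[0.111, -0.994, 0.01], [-0.994, -0.111, -0.002], [0.003, -0.01, -1.0]] gap 85.2 F [-0.6  0.3 -0.4]
lin cm [56.11 16.52 19.58] dist mm 616.8
turn 0.263
t 4.7833 pos [541.4 300.6 390.4] axes [[0.111, -0.994, 0.01], [-0.994, -0.111, -0.002], [0.003, -0.01, -1.0]] gap 85.2 F [-0.6  0.3 -0.4]
lin cm [55.96 17.28 25.57] dist mm 639.1
turn 0.263
t: 5.45
position: [523.3, -3.0, 382.0]
eef_rot: [0.741, -0.671, 0.005, 0.004]
ft_force: [0.5, -1.0, -0.6]
finger_gap: 85.0
t 5.45 pos [523.3  -3.  382. ] axes [[0.099, -0.995, 0.013], [-0.995, -0.099, -0.0], [0.001, -0.013, -1.0]] gap 85.0 F [ 0.5 -1.  -0.6]
lin cm [26.14 11.75 18.55] dist mm 341.4
turn 0.251
```

```bash
python3 -m inch '[{"hand":8.5,"linear":[3,1.3,2],"turn":0.1},{"hand":8.5,"linear":[26,11.75,18.5],"turn":0.25},{"hand":8.5,"linear":[26,11.75,18.5],"turn":0.25},{"hand":8.5,"linear":[26,11.75,18.5],"turn":0.25},{"hand":8.5,"linear":[26,11.75,18.5],"turn":0.25},{"hand":8.5,"linear":[26,11.75,18.5],"turn":0.25},{"hand":8.5,"linear":[26,11.75,18.5],"turn":0.25},{"hand":8.5,"linear":[26,11.75,18.5],"turn":0.25}]'
python3 - <<'E'
from h import *
goto([432.5,-277.2,90],[0.151,0.9885,0])
E
```

```text
t: 6.12
position: [435.2, -264.4, 207.2]
eef_rot: [-0.652, 0.758, -0.005, -0.004]
ft_force: [2.0, -0.4, 0.5]
finger_gap: 84.8
t 6.1167 pos [ 435.2 -264.4  207.2] axes [[-0.15, -0.989, 0.013], [-0.989, 0.15, -0.003], [0.001, -0.013, -1.0]] gap 84.8 F [ 2.  -0.4  0.5]
lin cm [ 1.15  0.11 11.73] dist mm 117.9
turn 0.001
```

```bash
python3 -m inch '[{"hand":8.5,"linear":[1.1,0.1,4],"turn":0},{"hand":8.5,"linear":[1.1,0.1,8],"turn":0},{"hand":8.5,"linear":[1.1,0.1,11.7],"turn":0},{"hand":8.5,"linear":[1.1,0.1,11.7],"turn":0},{"hand":8.5,"linear":[1.1,0.1,11.7],"turn":0}]'
python3 - <<'E'
from h import *
p=shot('side','pre.png');im=p['image'][140:280,180:380]; cv2.imwrite('pics/pre.png',cv2.resize(im,None,fx=4,fy=4,interpolation=cv2.INTER_CUBIC)[:,:,::-1])
goto([432.5,-277.2,37],[0.151,0.9885,0])
E
```

```text
t: 6.53
position: [431.3, -275.6, 89.0]
eef_rot: [-0.652, 0.758, -0.003, -0.005]
ft_force: [0.0, 0.1, 1.0]
finger_gap: 85.2
t 6.5833 pos [ 433.  -276.4   91.2] axes [[-0.15, -0.989, 0.013], [-0.989, 0.15, -0.003], [0.001, -0.013, -1.0]] gap 84.8 F [0.3 0.6 1.6]
lin cm [0.02 0.05 5.42] dist mm 54.2
turn 0.001
```

View pics/pre.png

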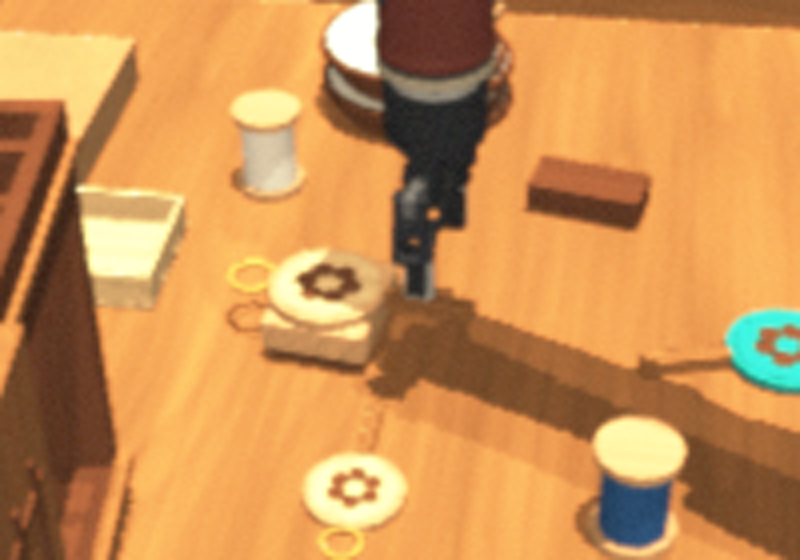

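The gripper is at crop (420,250), straddling the handle line. I'll descend and grip.

```bash
python3 -m inch '[{"hand":8.5,"linear":[0,0.05,3],"turn":0},{"hand":8.5,"linear":[0,0.05,5.4],"turn":0},{"hand":8.5,"linear":[0,0.05,5.4],"turn":0},{"hand":0.5,"linear":[0,0.05,5.4],"turn":0},{"hand":0.5,"linear":[0,0.05,5.4],"turn":0},{"hand":0.5,"linear":[0,0.05,5.4],"turn":0},{"hand":0.5,"linear":[0,0.05,5.4],"turn":0},{"hand":0.5,"linear":[0,0.05,5.4],"turn":0}]'
python3 -m inch '[{"hand":0.5,"linear":[0,0,0],"turn":0},{"hand":0.5,"linear":[0,0,-3],"turn":0},{"hand":0.5,"linear":[0,0,-7],"turn":0},{"hand":0.5,"linear":[0,0,-11],"turn":0},{"hand":0.5,"linear":[0,0,-15],"turn":0},{"hand":0.5,"linear":[0,0,-19],"turn":0},{"hand":0.5,"linear":[0,0,-20],"turn":0},{"hand":0.5,"linear":[0,0,-20],"turn":0}]'
python3 - <<'E'
from h import *
p=shot('side','pick.png')
s=st()[0];print(s['joint_pos'].round(3),s['wrist_torque'])
goto([650,-100,450])
E
```

```text
t: 7.25
position: [433.2, -277.4, 38.4]
eef_rot: [-0.652, 0.758, -0.006, -0.004]
ft_force: [0.4, -0.4, -0.5]
finger_gap: 25.5
t: 7.92
position: [434.3, -275.4, 242.4]
eef_rot: [-0.652, 0.758, -0.009, -0.003]
ft_force: [0.1, 0.4, -1.9]
finger_gap: 13.2
[ 0.723  0.063 -0.262  1.795  0.03   1.275 -1.269] [ 0.03034923  0.15055296 -0.04557494]
t 7.9667 pos [ 433.2 -274.9  239.6] axes [[-0.15, -0.989, 0.015], [-0.989, 0.15, -0.007], [0.004, -0.016, -1.0]] gap 12.8 F [ 0.5 -0.  -1.7]
lin cm [-20.24 -18.95 -21.21] dist mm 349.1
```

View pics/pick.png

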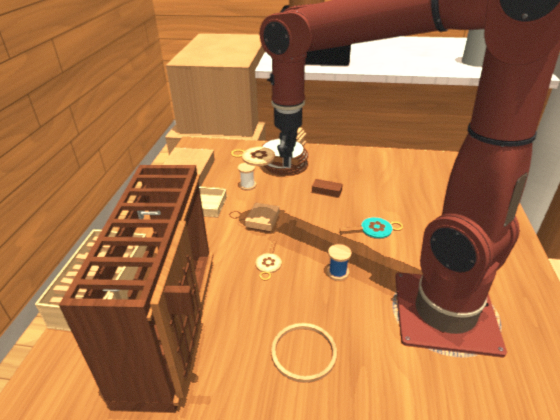

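```bash
python3 - <<'E'
from h import *
goto([600,-60,430],[*(RZ@[0,1]),0])
E
python3 -m inch '[{"hand":0.5,"linear":[-18.7,-19.5,-19],"turn":-0.1},{"hand":0.5,"linear":[-18.7,-19.5,-19],"turn":-0.2},{"hand":0.5,"linear":[-18.7,-19.5,-19],"turn":-0.26},{"hand":0.5,"linear":[-18.7,-19.5,-19],"turn":-0.26},{"hand":0.5,"linear":[-18.7,-19.5,-19],"turn":-0.26},{"hand":0.5,"linear":[-18.7,-19.5,-19],"turn":-0.26},{"hand":0.5,"linear":[-18.7,-19.5,-19],"turn":-0.26},{"hand":0.5,"linear":[-18.7,-19.5,-19],"turn":-0.26}]'
python3 - <<'E'
from h import *
goto([600,-60,430],[*(RZ@[0,1]),0]);print(st()[0]['joint_pos'].round(3))
E
```

```text
t 7.9667 pos [ 433.2 -274.9  239.6] axes [[-0.15, -0.989, 0.015], [-0.989, 0.15, -0.007], [0.004, -0.016, -1.0]] gap 12.8 F [ 0.5 -0.  -1.7]
lin cm [-23.47 -13.39 -19.3 ] dist mm 332.0
turn -0.264
t: 8.63
position: [654.3, -115.3, 426.5]
eef_rot: [0.745, -0.667, 0.005, 0.005]
ft_force: [1.7, -0.5, -0.9]
finger_gap: 12.7
t 8.6333 pos [ 654.3 -115.3  426.5] axes [[0.109, -0.994, 0.015], [-0.994, -0.109, 0.0], [0.001, -0.015, -1.0]] gap 12.7 F [ 1.7 -0.5 -0.9]
lin cm [-6.08  4.79 -0.43] dist mm 77.5
turn -0.004
[ 0.372  0.375 -0.416  1.06   0.166  1.732 -1.453]
```

```bash
python3 -m inch '[{"hand":0.5,"linear":[-3,-4,0],"turn":0},{"hand":0.5,"linear":[-3,-8,0],"turn":0},{"hand":0.5,"linear":[-3,-12,0],"turn":0},{"hand":0.5,"linear":[-3,-16,0],"turn":0},{"hand":0.5,"linear":[-3,-20,0],"turn":0},{"hand":0.5,"linear":[-3,-24,0],"turn":0},{"hand":0.5,"linear":[-3,-28,0],"turn":0},{"hand":0.5,"linear":[-3,-32,0],"turn":0}]'
python3 - <<'E'
from h import *
goto([600,-60,430],[*(RZ@[0,1]),0]);print(st()[0]['joint_pos'].round(3))
E
```

```text
t: 9.3
position: [824.7, -55.2, 403.5]
eef_rot: [0.754, -0.657, 0.007, 0.022]
ft_force: [0.2, 1.8, -0.5]
finger_gap: 12.8
t 9.3 pos [824.7 -55.2 403.5] axes [[0.138, -0.99, 0.04], [-0.99, -0.137, 0.024], [-0.019, -0.043, -0.999]] gap 12.8 F [ 0.2  1.8 -0.5]
lin cm [-2.51 22.38 -2.2 ] dist mm 226.3
turn 0.024
[ 0.121  0.891 -0.711  0.308  0.638  2.027 -1.512]
```

```bash
python3 -m inch '[{"hand":0.5,"linear":[0,-10,0],"turn":0},{"hand":0.5,"linear":[0,-20,0],"turn":0},{"hand":0.5,"linear":[0,-30,0],"turn":0},{"hand":0.5,"linear":[0,-40,0],"turn":0},{"hand":0.5,"linear":[0,-50,0],"turn":0},{"hand":0.5,"linear":[0,-50,0],"turn":0},{"hand":0.5,"linear":[0,-50,0],"turn":0},{"hand":0.5,"linear":[0,-50,0],"turn":0}]'
python3 - <<'E'
from h import *
goto([600,-60,430],[*(RZ@[0,1]),0]);print(st()[0]['joint_pos'].round(3))
E
```

```text
t: 9.97
position: [842.6, -14.1, 374.2]
eef_rot: [0.755, -0.655, 0.005, 0.028]
ft_force: [0.6, 0.1, -1.3]
finger_gap: 12.7
t 9.9667 pos [842.6 -14.1 374.2] axes [[0.141, -0.989, 0.044], [-0.99, -0.14, 0.035], [-0.029, -0.048, -0.998]] gap 12.7 F [ 0.6  0.1 -1.3]
lin cm [ 1.36 24.85 -4.66] dist mm 253.2
turn 0.027
[ 0.108  1.004 -1.305  0.256  1.213  2.089 -1.578]
```

```bash
cat > fk.py <<'E'
import numpy as np
from scipy.spatial.transform import Rotation as R
from scipy.optimize import least_squares
D=[([1.09682079,0.33391364,0.03984775,1.46627696,-0.01337968,1.34328747,-0.0585031],[237.9,-604.9,242.3],[[0.366,-0.931,0],[-0.931,-0.366,0],[0,0,-1]]),
([0.773,-0.03,-0.143,1.637,-0.004,1.533,-0.827],[367.6,-320.1,363.3],[[0.114,-0.993,0.001],[-0.993,-0.114,0],[0,-0.001,-1]]),
([0.723,0.063,-0.262,1.795,0.03,1.275,-1.269],[433.2,-274.9,239.6],[[-0.15,-0.989,0.015],[-0.989,0.15,-0.007],[0.004,-0.016,-1]]),
([0.372,0.375,-0.416,1.06,0.166,1.732,-1.453],[654.3,-115.3,426.5],[[0.109,-0.994,0.015],[-0.994,-0.109,0],[0.001,-0.015,-1]]),
([0.121,0.891,-0.711,0.308,0.638,2.027,-1.512],[824.7,-55.2,403.5],[[0.138,-0.99,0.04],[-0.99,-0.137,0.024],[-0.019,-0.043,-0.999]]),
([0.108,1.004,-1.305,0.256,1.213,2.089,-1.578],[842.6,-14.1,374.2],[[0.141,-0.989,0.044],[-0.99,-0.14,0.035],[-0.029,-0.048,-0.998]])]
def Rx(v): return R.from_rotvec(v).as_matrix()
def fk(q,P,sg=(1,1,1,1,1,1,1)):
    # links: offsets (3 each) before each joint + tool
    yaw,roll=P[0],P[1]; off=P[2:26].reshape(8,3)
    M=Rx([0,0,yaw]); p=np.zeros(3)
    ax=[[0,0,1],[0,1,0]]*3+[[0,0,1]]
    for i in range(7):
        p=p+M@off[i]; M=M@Rx(np.array(ax[i],float)*q[i]*sg[i])
    p=p+M@off[7]; M=M@Rx([0,0,roll])
    return p,M
if __name__=='__main__':
    import itertools
    best=[]
    for s in itertools.product([1,-1],repeat=4):
        sg=(s[0],1,s[1],1,s[2],1,s[3])
        def f(v):
            e=[]
            for q,_,A in D:
                M=Rx([0,0,v[0]])
                for i in range(7): M=M@Rx(np.array([[0,0,1],[0,1,0]][i%2],float)*q[i]*sg[i])
                M=M@Rx([0,0,v[1]])
                e+=list((M.T-np.array(A)).ravel())
            return e
        for y0 in(-2.3,0,2.3):
            for r0 in(0,2,4):
                o=least_squares(f,[y0,r0]); best.append((o.cost,sg,o.x))
    best.sort(key=lambda a:a[0]); print(best[0],best[3],best[20])
    c,sg,x=best[0]
    mask=np.zeros((8,3),bool)
    # z along links, x offsets; y offsets
    def pack(v):
        P=np.zeros(26);P[:2]=x; o=np.zeros((8,3)); o[0,2]=v[0]; o[1]=[v[1],v[8],0]; o[2]=[v[9],0,v[2]]; o[4]=[v[3],0,v[10]]; o[6]=[v[4],v[5],v[6]]; o[3,0]=v[7]; P[2:]=o.ravel(); return P
    def g(v): return np.concatenate([fk(q,pack(v),sg)[0]-np.array(p) for q,p,_ in D]+[1e-2*np.array(v)*0.3])
    o=least_squares(g,[350,0,400,0,0,0,200,0,0,0,400]); print(o.x.round(1)); print((g(o.x)[:18]).round(1))
    np.savez('fk.npz',P=pack(o.x),sg=sg)
E
python3 fk.py
```

```text
(np.float64(7.693009154650515e-06), (-1, 1, -1, 1, -1, 1, -1), array([0.00749947, 3.14884374])) (np.float64(7.693009154653138e-06), (-1, 1, -1, 1, -1, 1, -1), array([0.0074995 , 3.14884377])) (np.float64(0.5450792530952476), (1, 1, 1, 1, 1, 1, 1), array([2.23200824, 1.9891988 ]))
[ 28.   -4.7 487.   -2.5  -8.  -31.8 136.2   1.3 -17.5   6.4 490.7]
[ 0.4 -0.4 -2.  -1.5 -1.1  0.1 -0.1  0.7  2.6  0.6  1.1 -1.6 -0.   4.8
 -1.9  0.3 -4.9  2.9]
```

```bash
python3 -m inch '[{"hand":0.5,"linear":[0,4,-4],"turn":0},{"hand":0.5,"linear":[0,8,-8],"turn":0},{"hand":0.5,"linear":[0,12,-12],"turn":0},{"hand":0.5,"linear":[0,16,-16],"turn":0},{"hand":0.5,"linear":[0,20,-20],"turn":0},{"hand":0.5,"linear":[0,24,-24],"turn":0},{"hand":0.5,"linear":[0,24,-28],"turn":0},{"hand":0.5,"linear":[0,24,-32],"turn":0}]'
python3 - <<'E'
from h import *
goto([600,0,900],[*(RZ@[0,1]),0]);print(st()[0]['joint_pos'].round(3))
E
```

```text
t: 10.63
position: [691.2, -24.5, 531.2]
eef_rot: [0.757, -0.652, 0.0, 0.038]
ft_force: [0.9, 1.4, -2.0]
finger_gap: 12.9
t 10.6333 pos [691.2 -24.5 531.2] axes [[0.149, -0.988, 0.05], [-0.988, -0.146, 0.058], [-0.05, -0.058, -0.997]] gap 12.9 F [ 0.9  1.4 -2. ]
lin cm [ -1.92  10.8  -36.45] dist mm 380.7
turn 0.034
[ 0.01   0.564 -0.181  0.549  0.169  2.089 -1.489]
```

```bash
python3 -m inch '[{"hand":0.5,"linear":[0,0,-4],"turn":0},{"hand":0.5,"linear":[0,0,-8],"turn":0},{"hand":0.5,"linear":[0,0,-12],"turn":0},{"hand":0.5,"linear":[0,0,-16],"turn":0},{"hand":0.5,"linear":[0,0,-20],"turn":0},{"hand":0.5,"linear":[0,0,-24],"turn":0},{"hand":0.5,"linear":[0,0,-28],"turn":0},{"hand":0.5,"linear":[0,0,-32],"turn":0}]'
python3 - <<'E'
from h import *
goto([600,0,900],[*(RZ@[0,1]),0]);print(st()[0]['joint_pos'].round(3))
E
```

```text
t: 11.3
position: [635.5, -11.8, 610.6]
eef_rot: [0.758, -0.652, 0.036, 0.009]
ft_force: [1.5, 1.2, -2.7]
finger_gap: 12.6
t 11.3 pos [635.5 -11.8 610.6] axes [[0.148, -0.987, 0.066], [-0.988, -0.151, -0.033], [0.042, -0.061, -0.997]] gap 12.6 F [ 1.5  1.2 -2.7]
lin cm [  0.23   2.39 -29.08] dist mm 291.8
turn 0.038
[-0.396  0.451  0.708  0.626 -0.276  2.089 -1.314]
```

```bash
cat > m.py <<'E'
from h import *
s,p,q=st(); A=q.as_matrix(); z=A[:,2]
print('t',round(s['t'],2),'p',p.round(1),'z',z.round(3),'x',A[:,0].round(3),'outtilt deg',np.degrees(np.arctan2(z[0],-z[2])).round(1),'q',s['joint_pos'].round(2),'F',np.round(s['ft_force'],1),'gap',round(s['finger_gap'],1))
E
for i in 1; do python3 -m inch '[{"hand":0.5,"linear":[0,0,-10],"turn":0},{"hand":0.5,"linear":[0,0,-20],"turn":0}]'>/dev/null; python3 m.py; python3 -m inch '[{"hand":0.5,"linear":[0,0,-10],"turn":0},{"hand":0.5,"linear":[0,0,-20],"turn":0}]'>/dev/null; python3 m.py;  python3 -m inch '[{"hand":0.5,"linear":[0,-10,-20],"turn":0},{"hand":0.5,"linear":[0,-10,-20],"turn":0}]' >/dev/null; python3 m.py; done
```

```text
t 11.47 p [615.3 -13.1 640.3] z [ 0.084 -0.068 -0.994] x [ 0.138 -0.987  0.08 ] outtilt deg 4.8 q [-0.33  0.38  0.5   0.62 -0.14  2.09 -1.38] F [ 1.1  0.8 -2.7] gap 12.8
t 11.63 p [592.2  -7.7 669.1] z [ 0.129 -0.068 -0.989] x [ 0.139 -0.987  0.086] outtilt deg 7.4 q [-0.4   0.32  0.56  0.63 -0.13  2.09 -1.38] F [-0.2  0.2 -0.8] gap 13.1
t 11.8 p [ 5.992e+02 -4.000e-01  6.893e+02] z [ 0.178 -0.067 -0.982] x [ 0.139 -0.986  0.093] outtilt deg 10.3 q [-0.39  0.33  0.55  0.57 -0.15  2.09 -1.39] F [-0.4 -1.1 -0.4] gap 12.8
```

```bash
python3 -m inch '[{"hand":0.5,"linear":[0,-12,-20],"turn":0},{"hand":0.5,"linear":[0,-12,-20],"turn":0}]'>/dev/null; python3 m.py; python3 -m inch '[{"hand":0.5,"linear":[-10,-12,-20],"turn":0},{"hand":0.5,"linear":[-10,-12,-20],"turn":0}]'>/dev/null; python3 m.py;  python3 -m inch '[{"hand":0.5,"linear":[-10,-12,-20],"turn":0},{"hand":0.5,"linear":[-10,-12,-20],"turn":0}]' >/dev/null; python3 m.py;  python3 -m inch '[{"hand":0.5,"linear":[0,-14,-20],"turn":0},{"hand":0.5,"linear":[0,-14,-20],"turn":0}]' >/dev/null; python3 m.py
```

```text
t 11.97 p [608.7   7.9 706.2] z [ 0.223 -0.066 -0.973] x [ 0.139 -0.985  0.099] outtilt deg 12.9 q [-0.38  0.35  0.55  0.51 -0.16  2.09 -1.4 ] F [-0.3 -0.4 -1.3] gap 12.9
t 12.13 p [609.6  44.8 721.3] z [ 0.261 -0.064 -0.963] x [ 0.137 -0.985  0.103] outtilt deg 15.2 q [-0.45  0.36  0.58  0.47 -0.18  2.09 -1.45] F [-0.3  0.3 -1.8] gap 12.7
t 12.3 p [607.1  81.4 736.2] z [ 0.299 -0.06  -0.952] x [ 0.137 -0.985  0.105] outtilt deg 17.4 q [-0.52  0.37  0.62  0.43 -0.19  2.09 -1.5 ] F [ 0.1 -1.1 -0.5] gap 12.8
t 12.47 p [610.1  86.8 753. ] z [ 0.339 -0.054 -0.939] x [ 0.138 -0.985  0.107] outtilt deg 19.8 q [-0.51  0.38  0.63  0.37 -0.21  2.09 -1.51] F [-1.   0.1 -1.4] gap 12.7
```

```bash
for k in 1; do python3 -m inch '[{"hand":0.5,"linear":[0,-8,-20],"turn":0},{"hand":0.5,"linear":[0,-8,-20],"turn":0}]'>/dev/null; python3 m.py; python3 -m inch '[{"hand":0.5,"linear":[0,-8,-20],"turn":0},{"hand":0.5,"linear":[0,-8,-20],"turn":0}]'>/dev/null; python3 m.py;  python3 -m inch '[{"hand":0.5,"linear":[0,-8,-20],"turn":0},{"hand":0.5,"linear":[0,-8,-20],"turn":0}]' >/dev/null; python3 m.py;  python3 -m inch '[{"hand":0.5,"linear":[0,-8,-20],"turn":0},{"hand":0.5,"linear":[0,-8,-20],"turn":0}]' >/dev/null; python3 m.py; done
```

```text
t 12.63 p [593.8  88.1 776.2] z [ 0.378 -0.05  -0.925] x [ 0.137 -0.985  0.109] outtilt deg 22.2 q [-0.55  0.35  0.67  0.36 -0.21  2.09 -1.51] F [-0.8  0.1 -0.4] gap 12.7
t 12.8 p [575.1  89.8 800.1] z [ 0.417 -0.045 -0.908] x [ 0.134 -0.985  0.111] outtilt deg 24.7 q [-0.6   0.32  0.72  0.35 -0.21  2.09 -1.51] F [-0.5 -0.5 -0.6] gap 12.3
t 12.97 p [555.7  91.4 823.2] z [ 0.456 -0.04  -0.889] x [ 0.132 -0.985  0.112] outtilt deg 27.2 q [-0.65  0.29  0.77  0.34 -0.21  2.09 -1.52] F [-1.1  0.2 -0.4] gap 12.5
t 13.13 p [534.9  92.7 845.5] z [ 0.494 -0.034 -0.869] x [ 0.13  -0.985  0.113] outtilt deg 29.6 q [-0.72  0.26  0.84  0.34 -0.21  2.09 -1.52] F [-0.2  0.2 -0.4] gap 12.8
```

```bash
for k in 1; do python3 -m inch '[{"hand":0.5,"linear":[0,-10,-20],"turn":0},{"hand":0.5,"linear":[0,-10,-20],"turn":0},{"hand":0.5,"linear":[0,-10,-20],"turn":0}]'>/dev/null; python3 m.py; python3 -m inch '[{"hand":0.5,"linear":[0,-10,-20],"turn":0},{"hand":0.5,"linear":[0,-10,-20],"turn":0}]'>/dev/null; python3 m.py;  python3 -m inch '[{"hand":0.5,"linear":[0,-10,-20],"turn":0},{"hand":0.5,"linear":[0,-10,-20],"turn":0}]' >/dev/null; python3 m.py;  python3 -m inch '[{"hand":0.5,"linear":[0,-10,-20],"turn":0},{"hand":0.5,"linear":[0,-10,-20],"turn":0}]' >/dev/null; python3 m.py;  python3 -m inch '[{"hand":0.5,"linear":[0,-10,-20],"turn":0},{"hand":0.5,"linear":[0,-10,-20],"turn":0}]' >/dev/null; python3 m.py; done
```

```text
t 13.38 p [511.5  94.1 868.7] z [ 0.533 -0.028 -0.845] x [ 0.127 -0.985  0.113] outtilt deg 32.2 q [-0.82  0.23  0.92  0.33 -0.2   2.09 -1.52] F [-0.2  0.5 -1.7] gap 12.8
t 13.55 p [493.9  95.6 888.2] z [ 0.568 -0.022 -0.823] x [ 0.125 -0.986  0.113] outtilt deg 34.6 q [-0.89  0.21  0.99  0.31 -0.2   2.09 -1.53] F [-0.3  0.5 -0.7] gap 12.9
t 13.72 p [474.2  96.2 907.5] z [ 0.602 -0.016 -0.798] x [ 0.123 -0.986  0.112] outtilt deg 37.0 q [-0.99  0.19  1.09  0.3  -0.2   2.09 -1.53] F [-0.5  0.5 -1.2] gap 12.8
t 13.88 p [453.2  96.4 925.9] z [ 0.634 -0.009 -0.773] x [ 0.121 -0.987  0.111] outtilt deg 39.4 q [-1.12  0.17  1.2   0.29 -0.19  2.09 -1.54] F [ 0.3 -0.1  0. ] gap 12.2
t 14.05 p [431.1  96.2 943.4] z [ 0.665 -0.003 -0.747] x [ 0.118 -0.987  0.109] outtilt deg 41.7 q [-1.28  0.15  1.35  0.28 -0.17  2.09 -1.54] F [-1.2  0.4 -1.2] gap 12.9
```

```bash
for k in 1; do python3 -m inch '[{"hand":0.5,"linear":[0,-16,-20],"turn":0},{"hand":0.5,"linear":[0,-16,-20],"turn":0}]'>/dev/null; python3 m.py; python3 -m inch '[{"hand":0.5,"linear":[0,-16,-20],"turn":0},{"hand":0.5,"linear":[0,-16,-20],"turn":0}]'>/dev/null; python3 m.py;  python3 -m inch '[{"hand":0.5,"linear":[0,-16,-20],"turn":0},{"hand":0.5,"linear":[0,-16,-20],"turn":0}]' >/dev/null; python3 m.py; done
```

```text
t 14.22 p [417.6  98.5 957.1] z [ 0.69   0.006 -0.724] x [ 0.12  -0.987  0.106] outtilt deg 43.6 q [-1.36  0.13  1.39  0.26 -0.13  2.09 -1.55] F [-1.2  0.1 -2.1] gap 12.7
t 14.38 p [402.8 103.  967.2] z [ 0.709  0.019 -0.705] x [ 0.131 -0.986  0.105] outtilt deg 45.1 q [-1.54  0.09  1.3   0.26  0.1   2.09 -1.59] F [-0.9  1.2 -0.4] gap 12.9
t 14.55 p [389.9  99.6 978.5] z [ 0.73   0.026 -0.683] x [ 0.131 -0.986  0.102] outtilt deg 46.9 q [-1.8   0.06  1.38  0.25  0.28  2.09 -1.6 ] F [ 0.1  0.1 -0.3] gap 12.6
```

```bash
cat >> h.py <<'E'
def plan(Lc, adj=(0,0,0), L=152., lean=None):
    """TCP shift (cm, tool axes) to bring loop centre to case coords Lc; adj = measured loop offset (world) from model"""
    s,p,q=st(); A=q.as_matrix(); z=A[:,2]; u=-A[:,1]
    loop=p-8*z+L*u+np.array(adj)
    d=c2w(*Lc)-loop
    print('t',round(s['t'],2),'TCP',p.round(1),'z',z.round(3),'x',A[:,0].round(3),'u',u.round(3),'loop case',w2c(loop).round(1),'grip case',w2c(p-8*z).round(1))
    print('lin cm',(A.T@d/10).round(2),'dist',np.linalg.norm(d).round(1),'q',s['joint_pos'].round(2))
    a=np.arctan(-A[2,0]/A[2,1]); print('turn to level jaw',round(a,3),'or', round(a-np.pi*np.sign(a),3))
E
python3 - <<'E'
from h import *
plan((-110,-129.5,420))
p=shot('side','tilt.png')
E
```

```text
t 14.55 TCP [389.9  99.6 978.5] z [ 0.73   0.026 -0.683] x [ 0.131 -0.986  0.102] u [0.671 0.164 0.723] loop case [-193.     6.8 1093.9] grip case [-297.2   -6.4  984. ]
lin cm [ 6.84 44.2  52.87] dist 692.5 q [-1.8   0.06  1.38  0.25  0.28  2.09 -1.6 ]
turn to level jaw 0.14 or -3.001
```

View pics/tilt.png

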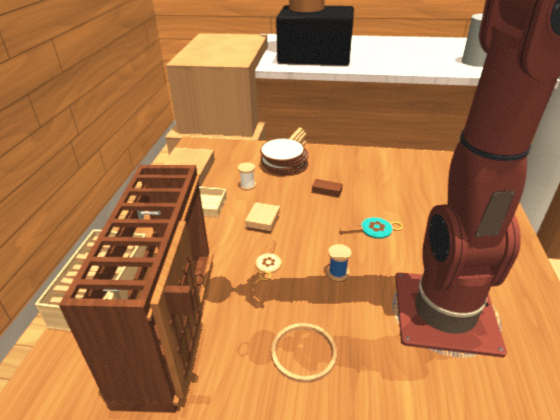

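```bash
python3 -m inch '[{"hand":0.5,"linear":[1.8,12.0,14.5],"turn":0.04},{"hand":0.5,"linear":[3.6,24,29],"turn":0.08},{"hand":0.5,"linear":[3.6,24,29],"turn":0.14},{"hand":0.5,"linear":[3.6,24,29],"turn":0.14},{"hand":0.5,"linear":[3.6,24,29],"turn":0.14},{"hand":0.5,"linear":[3.6,24,29],"turn":0.14},{"hand":0.5,"linear":[3.6,24,29],"turn":0.14},{"hand":0.5,"linear":[3.6,24,29],"turn":0.14}]'
python3 - <<'E'
from h import *
plan((-110,-129.5,420))
E
```

```text
t: 15.27
position: [469.6, 57.1, 841.4]
eef_rot: [0.669, -0.637, 0.263, -0.277]
ft_force: [-0.0, -0.9, -1.3]
finger_gap: 13.1
t 15.27 TCP [469.6  57.1 841.4] z [ 0.705  0.037 -0.708] x [ 0.05  -0.999 -0.002] u [0.707 0.034 0.706] loop case [-115.2  -64.8  954.4] grip case [-222.6  -57.8  847.1]
lin cm [ 6.54 37.07 38.49] dist 538.3 q [-1.21 -0.34  0.36  1.    0.65  1.76 -2.  ]
turn to level jaw -0.003 or 3.139
```

```bash
python3 -m inch '[{"hand":0.5,"linear":[6.5,37,38.5],"turn":0},{"hand":0.5,"linear":[6.5,37,38.5],"turn":0},{"hand":0.5,"linear":[6.5,37,38.5],"turn":0},{"hand":0.5,"linear":[6.5,37,38.5],"turn":0},{"hand":0.5,"linear":[6.5,37,38.5],"turn":0},{"hand":0.5,"linear":[6.5,37,38.5],"turn":0},{"hand":0.5,"linear":[6.5,37,38.5],"turn":0},{"hand":0.5,"linear":[6.5,37,38.5],"turn":0}]'
python3 - <<'E'
from h import *
plan((-110,-129.5,420))
E
```

```text
t: 15.93
position: [466.1, 47.8, 750.6]
eef_rot: [0.674, -0.634, 0.262, -0.274]
ft_force: [-1.4, 0.6, -1.9]
finger_gap: 12.8
t 15.93 TCP [466.1  47.8 750.6] z [ 0.7    0.037 -0.713] x [ 0.058 -0.998  0.006] u [0.712 0.045 0.701] loop case [-118.9  -72.   862.8] grip case [-227.1  -66.6  756.3]
lin cm [ 5.45 30.22 32.44] dist 446.6 q [-0.17 -0.38 -0.08  1.31  0.12  1.45 -1.74]
turn to level jaw 0.008 or -3.134
```

```bash
python3 -m inch '[{"hand":0.5,"linear":[5.5,30.2,32.4],"turn":0},{"hand":0.5,"linear":[5.5,30.2,32.4],"turn":0},{"hand":0.5,"linear":[5.5,30.2,32.4],"turn":0},{"hand":0.5,"linear":[5.5,30.2,32.4],"turn":0},{"hand":0.5,"linear":[5.5,30.2,32.4],"turn":0},{"hand":0.5,"linear":[5.5,30.2,32.4],"turn":0},{"hand":0.5,"linear":[5.5,30.2,32.4],"turn":0},{"hand":0.5,"linear":[5.5,30.2,32.4],"turn":0}]'
python3 - <<'E'
from h import *
plan((-110,-129.5,420))
E
```

```text
t: 16.6
position: [535.9, 47.9, 605.3]
eef_rot: [0.681, -0.632, 0.253, -0.271]
ft_force: [-2.0, 5.3, 0.1]
finger_gap: 12.9
t 16.6 TCP [535.9  47.9 605.3] z [ 0.686  0.049 -0.726] x [ 0.074 -0.997  0.002] u [0.723 0.055 0.688] loop case [-47.4 -78.5 715.7] grip case [-157.7  -74.5  611.2]
lin cm [ 5.27 24.75 17.3 ] dist 306.6 q [ 0.04 -0.38 -0.17  1.62 -0.02  1.14 -1.64]
turn to level jaw 0.003 or -3.138
```

```bash
cat > fit.py <<'E'
from fk import *
X=[([-0.51,0.38,0.63,0.37,-0.21,2.09,-1.51],[610.1,86.8,753.]),([-1.12,0.17,1.2,0.29,-0.19,2.09,-1.54],[453.2,96.4,925.9]),([-1.8,0.06,1.38,0.25,0.28,2.09,-1.6],[389.9,99.6,978.5]),
([-1.21,-0.34,0.36,1.0,0.65,1.76,-2.0],[469.6,57.1,841.4]),([-0.17,-0.38,-0.08,1.31,0.12,1.45,-1.74],[466.1,47.8,750.6]),([0.04,-0.38,-0.17,1.62,-0.02,1.14,-1.64],[535.9,47.9,605.3]),([0.01,0.564,-0.181,0.549,0.169,2.089,-1.489],[691.2,-24.5,531.2]),([-0.33,0.38,0.5,0.62,-0.14,2.09,-1.38],[615.3,-13.1,640.3])]
sg=(-1,1,-1,1,-1,1,-1); x=(0.,np.pi)
def pack(v):
    P=np.zeros(26);P[:2]=x; o=np.zeros((8,3)); o[0]=[v[7],v[8],v[0]]; o[1]=[v[1],0,0]; o[2]=[v[4],0,v[2]]; o[3]=[v[9],v[10],0]; o[4]=[0,0,v[3]]; o[6]=[v[5],0,v[6]]; P[2:]=o.ravel(); return P
A=[(q,p) for q,p,_ in D]+X
def g(v): return np.concatenate([fk(q,pack(v),sg)[0]-np.array(p) for q,p in A]+[0.003*np.array(v)])
o=least_squares(g,[300,0,400,400,0,0,200,0,0,0,0]); print(o.x.round(1)); print(g(o.x)[:3*len(A)].reshape(-1,3).round(1))
P=pack(o.x); np.savez('fk.npz',P=P,sg=sg)
E
python3 fit.py
```

```text
[276.3  23.7 489.8 485.2 -18.   -9.3 384.7 -12.1 -11.4   2.9 -27.6]
[[  4.5  -6.1   7.2]
 [ -0.5  -0.6  -0.1]
 [  0.3  -2.2   5.1]
 [ -0.7  -0.    1.4]
 [  4.2   4.   -1.5]
 [  5.9   6.9  -2.4]
 [ -4.7   2.8  -0.1]
 [ -3.8   3.1  -2.7]
 [ -4.6 -14.7   2.6]
 [ -4.6  -6.3  -1.7]
 [  9.7   1.1  -3.4]
 [  8.8   6.3   3.8]
 [ -4.7   3.2  -2.9]
 [-10.    2.6  -5.3]]
```

```bash
cat > ik.py <<'E'
from fk import *
from h import RZ,C0,c2w
d=np.load('fk.npz'); P=d['P'];sg=tuple(d['sg'])
lo=np.array([-2.58,-.38,-1.3,.25,-1.5,.08,-2.65]);hi=np.array([2.58,2.09,1.39,2.4,4.64,2.09,2.65])
def solve(loopc,theta,az=0.113,n=8,free=False):
    th=np.radians(theta); best=None; rng=np.random.default_rng(0)
    z=np.array([np.sin(th)*np.cos(az),np.sin(th)*np.sin(az),-np.cos(th)]); u=np.array([np.cos(th)*np.cos(az),np.cos(th)*np.sin(az),np.sin(th)])
    M=np.stack([np.cross(-u,z),-u,z],1)
    tcp=c2w(*loopc)-152*u+8*z
    def f(q):
        p,m=fk(q,P,sg); return np.concatenate([(p-tcp)/1000,0.5*(R.from_matrix(M.T@m).as_rotvec()),0.002*q])
    for k in range(n):
        q0=np.clip(np.array([0,0,0,1.6,0,.8,-1.6])+rng.normal(0,.4,7),lo+.01,hi-.01)
        o=least_squares(f,q0,bounds=(lo,hi))
        if best is None or o.cost<best.cost: best=o
    p,m=fk(best.x,P,sg); return best.x.round(2),np.linalg.norm(p-tcp).round(1),np.degrees(np.linalg.norm(R.from_matrix(M.T@m).as_rotvec())).round(1)
if __name__=='__main__':
    for th in(25,35,43,50,60):
        for L in((-100,-129.5,420),(-100,-129.5,300),(-100,-129.5,235),(-50,-129.5,238),(3,-129.5,262),(20,-129.5,240)):
            print(th,L,*solve(L,th))
E
python3 ik.py
```

```text
25 (-100, -129.5, 420) [ 0.07 -0.38 -0.06  2.02 -0.09  1.08 -1.42] 6.6 0.5
25 (-100, -129.5, 300) [ 0.27 -0.35 -0.23  2.25 -0.19  0.81 -1.32] 0.0 0.0
25 (-100, -129.5, 235) [ 0.25 -0.27 -0.23  2.35 -0.19  0.63 -1.32] 0.0 0.0
25 (-50, -129.5, 238) [ 0.15 -0.15 -0.17  2.26 -0.11  0.6  -1.4 ] 0.0 0.0
25 (3, -129.5, 262) [ 0.04 -0.07 -0.08  2.13 -0.06  0.65 -1.46] 0.0 0.0
25 (20, -129.5, 240) [-0.03 -0.   -0.01  2.12 -0.05  0.59 -1.46] 0.0 0.0
35 (-100, -129.5, 420) [ 0.11 -0.38 -0.07  2.13 -0.16  0.83 -1.34] 33.4 2.1
35 (-100, -129.5, 300) [ 0.1  -0.38 -0.08  2.4  -0.21  0.53 -1.29] 4.1 0.2
35 (-100, -129.5, 235) [ 1.08 -0.38 -0.93  2.4  -0.89  0.56 -0.69] 25.1 2.2
35 (-50, -129.5, 238) [ 0.64 -0.19 -0.63  2.4  -0.55  0.33 -1.  ] 0.7 0.1
35 (3, -129.5, 262) [ 0.1  -0.08 -0.13  2.28 -0.17  0.34 -1.35] 0.0 0.0
35 (20, -129.5, 240) [-0.03 -0.01 -0.01  2.27 -0.16  0.27 -1.36] 0.0 0.0
43 (-100, -129.5, 420) [ 0.13 -0.38 -0.07  2.25 -0.29  0.58 -1.21] 47.6 2.3
43 (-100, -129.5, 300) [ 0.74 -0.38 -0.6   2.4  -0.83  0.49 -0.72] 33.7 2.9
43 (-100, -129.5, 235) [ 1.36 -0.38 -1.19  2.4  -1.27  0.5
[... 440 characters left out ...]
.39  0.2  -2.65] 80.6 5.9
50 (-50, -129.5, 238) [-1.35 -0.27  1.36  2.4   1.35  0.08 -2.65] 43.2 5.0
50 (3, -129.5, 262) [-0.23 -0.05  0.22  2.38 -1.5   0.08  0.  ] 26.6 3.6
50 (20, -129.5, 240) [-0.37  0.02  0.35  2.33 -1.5   0.08 -0.01] 35.8 4.9
60 (-100, -129.5, 420) [ 0.31 -0.38 -0.2   2.4  -1.12  0.29 -0.39] 51.9 3.8
60 (-100, -129.5, 300) [-1.09 -0.38  1.11  2.4   1.42  0.08 -2.65] 86.4 7.9
60 (-100, -129.5, 235) [-1.27 -0.38  1.32  2.4   1.46  0.08 -2.65] 95.4 11.5
60 (-50, -129.5, 238) [-1.24 -0.38  1.28  2.4   1.45  0.08 -2.65] 76.8 11.0
60 (3, -129.5, 262) [-1.36 -0.38  1.37  2.34  1.45  0.08 -2.65] 68.8 9.9
60 (20, -129.5, 240) [-1.38 -0.38  1.39  2.34  1.45  0.08 -2.65] 88.6 10.3
```

```bash
python3 - <<'E'
from h import *
plan((-120,-129.5,600))
E
python3 ik.py >/dev/null; python3 - <<'E'
from ik import *
for th in(20,25,28,30,32):
  print(th,[solve(L,th)[1:] for L in((-105,-129.5,600),(-105,-129.5,500),(-105,-129.5,420),(-105,-129.5,350),(-105,-129.5,290),(-105,-129.5,235),(-60,-129.5,235))])
E
```

```text
t 16.6 TCP [535.9  47.9 605.3] z [ 0.686  0.049 -0.726] x [ 0.074 -0.997  0.002] u [0.723 0.055 0.688] loop case [-47.4 -78.5 715.7] grip case [-157.7  -74.5  611.2]
lin cm [ 5.35 13.09  3.56] dist 145.8 q [ 0.04 -0.38 -0.17  1.62 -0.02  1.14 -1.64]
turn to level jaw 0.003 or -3.138
20 [(np.float64(0.0), np.float64(0.0)), (np.float64(0.0), np.float64(0.0)), (np.float64(0.0), np.float64(0.0)), (np.float64(0.0), np.float64(0.0)), (np.float64(0.0), np.float64(0.0)), (np.float64(0.0), np.float64(0.0)), (np.float64(0.0), np.float64(0.0))]
25 [(np.float64(0.0), np.float64(0.0)), (np.float64(8.6), np.float64(0.7)), (np.float64(9.9), np.float64(0.8)), (np.float64(3.3), np.float64(0.2)), (np.float64(0.0), np.float64(0.0)), (np.float64(0.0), np.float64(0.0)), (np.float64(0.0), np.float64(0.0))]
28 [(np.float64(6.8), np.float64(0.6)), (np.float64(18.7), np.float64(1.5)), (np.float64(18.8), np.float64(1.4)), (np.float64(10.6), np.float64(0.7)), (np.float64(0.0), np.float64(0.0)), (np.float64(0.5), np.float64(0.0)), (np.float64(0.0), np.float64(0.0))]
30 [(np.float64(14.1), np.float64(1.2)), (np.float64(25.3), np.float64(2.0)), (np.float64(24.4), np.float64(1.7)), (np.float64(15.0), np.float64(0.9)), (np.float64(0.1), np.float64(0.0)), (np.float64(7.6), np.float64(0.7)), (np.float64(0.0), np.float64(0.0))]
32 [(np.float64(21.3), np.float64(1.8)), (np.float64(31.6), np.float64(2.5)), (np.float64(29.7), np.float64(2.0)), (np.float64(19.0), np.float64(1.1)), (np.float64(1.8), np.float64(0.1)), (np.float64(15.8), np.float64(1.4)), (np.float64(0.0), np.float64(0.0))]
```

```bash
python3 -m inch '[{"hand":0.5,"linear":[5.4,13,3.5],"turn":0},{"hand":0.5,"linear":[5.4,13,3.5],"turn":0},{"hand":0.5,"linear":[5.4,13,3.5],"turn":0},{"hand":0.5,"linear":[5.4,13,3.5],"turn":0},{"hand":0.5,"linear":[5.4,13,3.5],"turn":0}]'
python3 - <<'E'
from h import *
plan((-120,-129.5,560))
E
```

```text
t: 17.02
position: [548.2, 25.7, 526.5]
eef_rot: [0.687, -0.632, 0.239, -0.265]
ft_force: [-0.5, 3.1, -0.8]
finger_gap: 13.1
t 17.02 TCP [548.2  25.7 526.5] z [ 0.664  0.062 -0.745] x [ 0.086 -0.996 -0.007] u [0.743 0.059 0.667] loop case [ -34.6 -101.8  633.8] grip case [-147.8  -98.1  532.4]
lin cm [ 3.05 11.21 -0.16] dist 116.2 q [ 0.17 -0.38 -0.21  1.77 -0.12  1.02 -1.51]
turn to level jaw -0.01 or 3.132
```

```bash
for k in 1; do python3 -m inch '[{"hand":0.5,"linear":[1,20,-14],"turn":0},{"hand":0.5,"linear":[1,20,-14],"turn":0}]'>/dev/null; python3 m.py; python3 -m inch '[{"hand":0.5,"linear":[1,20,-8],"turn":0},{"hand":0.5,"linear":[1,20,-8],"turn":0}]'>/dev/null; python3 m.py;  python3 -m inch '[{"hand":0.5,"linear":[1,20,-8],"turn":0},{"hand":0.5,"linear":[1,20,-8],"turn":0}]' >/dev/null; python3 m.py; done
```

```text
t 17.18 p [544.8  25.8 509.2] z [ 0.648  0.07  -0.758] x [ 0.092 -0.996 -0.012] outtilt deg 40.5 q [ 0.17 -0.38 -0.2   1.79 -0.14  1.01 -1.5 ] F [-3.8  3.5  0.7] gap 13.3
t 17.35 p [541.8  26.8 490.1] z [ 0.634  0.077 -0.769] x [ 0.101 -0.995 -0.017] outtilt deg 39.5 q [ 0.17 -0.38 -0.2   1.83 -0.15  1.   -1.49] F [-3.7  2.6 -0.9] gap 12.8
t 17.52 p [538.   25.1 469.9] z [ 0.619  0.087 -0.781] x [ 0.108 -0.994 -0.025] outtilt deg 38.4 q [ 0.17 -0.38 -0.19  1.86 -0.16  0.99 -1.46] F [-1.8  2.4 -0.7] gap 12.7
```

```bash
for k in 1; do python3 -m inch '[{"hand":0.5,"linear":[1,20,-25],"turn":0},{"hand":0.5,"linear":[1,20,-25],"turn":0},{"hand":0.5,"linear":[1,20,-25],"turn":0}]'>/dev/null; python3 m.py; python3 -m inch '[{"hand":0.5,"linear":[1,20,-25],"turn":0},{"hand":0.5,"linear":[1,20,-25],"turn":0},{"hand":0.5,"linear":[1,20,-25],"turn":0}]'>/dev/null; python3 m.py;  python3 -m inch '[{"hand":0.5,"linear":[1,20,-25],"turn":0},{"hand":0.5,"linear":[1,20,-25],"turn":0},{"hand":0.5,"linear":[1,20,-25],"turn":0}]' >/dev/null; python3 m.py; done
```

```text
t 17.77 p [531.1  23.3 454.7] z [ 0.594  0.097 -0.799] x [ 0.116 -0.993 -0.035] outtilt deg 36.6 q [ 0.31 -0.38 -0.27  1.87 -0.25  1.01 -1.39] F [1.  3.3 1.7] gap 12.4
t 18.02 p [523.1   7.6 443. ] z [ 0.575  0.094 -0.812] x [ 0.1   -0.994 -0.044] outtilt deg 35.3 q [ 0.24 -0.38 -0.2   1.89 -0.22  1.02 -1.4 ] F [-0.8 -2.2 -1.3] gap 12.7
t 18.27 p [514.6  13.1 426.9] z [ 0.548  0.108 -0.829] x [ 0.11  -0.992 -0.056] outtilt deg 33.5 q [ 0.3  -0.38 -0.25  1.91 -0.26  1.04 -1.36] F [-1.1  1.5  0.8] gap 12.8
```

```bash
for k in 1; do python3 -m inch '[{"hand":0.5,"linear":[1,20,-28],"turn":0},{"hand":0.5,"linear":[1,20,-28],"turn":0},{"hand":0.5,"linear":[1,20,-28],"turn":0}]'>/dev/null; python3 m.py; python3 -m inch '[{"hand":0.5,"linear":[1,20,-28],"turn":0},{"hand":0.5,"linear":[1,20,-28],"turn":0},{"hand":0.5,"linear":[1,20,-28],"turn":0}]'>/dev/null; python3 m.py;  python3 -m inch '[{"hand":0.5,"linear":[1,20,-28],"turn":0},{"hand":0.5,"linear":[1,20,-28],"turn":0},{"hand":0.5,"linear":[1,20,-28],"turn":0}]' >/dev/null; python3 m.py; done; python3 - <<'E'
from h import *
plan((-110,-129.5,440))
E
```

```text
t 18.52 p [503.8   0.6 411.6] z [ 0.523  0.114 -0.845] x [ 0.101 -0.992 -0.072] outtilt deg 31.8 q [ 0.24 -0.38 -0.18  1.93 -0.25  1.05 -1.36] F [-1.  -1.5 -1.2] gap 13.0
t 18.77 p [493.2   4.3 388.1] z [ 0.478  0.118 -0.87 ] x [ 0.101 -0.992 -0.079] outtilt deg 28.8 q [ 0.52 -0.38 -0.37  1.94 -0.36  1.09 -1.26] F [ 1.3 -1.3 -1.5] gap 12.8
t 19.02 p [470.5   3.3 344.7] z [ 0.42   0.11  -0.901] x [ 0.091 -0.993 -0.079] outtilt deg 25.0 q [ 0.49 -0.38 -0.36  2.01 -0.33  1.08 -1.29] F [ 0.2 -0.2 -1.3] gap 12.8
t 19.02 TCP [470.5   3.3 344.7] z [ 0.42   0.11  -0.901] x [ 0.091 -0.993 -0.079] u [0.903 0.049 0.426] loop case [ -88.4 -120.3  416.8] grip case [-225.6 -112.1  351.9]
lin cm [ 0.78  0.91 -3.08] dist 33.0 q [ 0.49 -0.38 -0.36  2.01 -0.33  1.08 -1.29]
turn to level jaw -0.182 or 2.96
```

```bash
python3 - <<'E'
from h import *
s,p,q=st(); A=q.as_matrix(); loop=p-8*A[:,2]-152*A[:,1]
print(loop)
for c in('side','top'):
    k=shot(c,'x.png'); im=np.ascontiguousarray(k['image'][:,:,::-1]); uv=proj(k,[loop,p-8*A[:,2]]); print(c,uv)
    print([ (round(d['p'],2),(np.array(d['rect'])*[560,420,560,420]).round(0)) for d in nets.find_in(k,'fan_loop')])
    x,y=np.clip(uv[0].astype(int),60,[499,359]); im=cv2.resize(im[y-60:y+60,x-70:x+70],None,fx=5,fy=5,interpolation=cv2.INTER_CUBIC)
    for w in uv: cv2.circle(im,tuple(int(v) for v in (w-[x-70,y-60])*5),4,(0,255,0),-1)
    cv2.imwrite(f'pics/loop_{c}.png',im)
E
```

```text
[604.40430299   9.80563878 416.75442549]
side [[190.64180824 153.68817345]
 [256.48552158 181.94095584]]
[(0.82, array([368., 227.,  59.,  21.])), (0.64, array([269., 263.,  26.,  40.]))]
top [[213.89122142 101.86701803]
 [221.89932574 179.62234573]]
[(0.91, array([359., 314.,  37.,  77.])), (0.86, array([217., 134.,  51.,  81.])), (0.71, array([288., 204.,  46.,  26.]))]
```

View pics/loop_side.png

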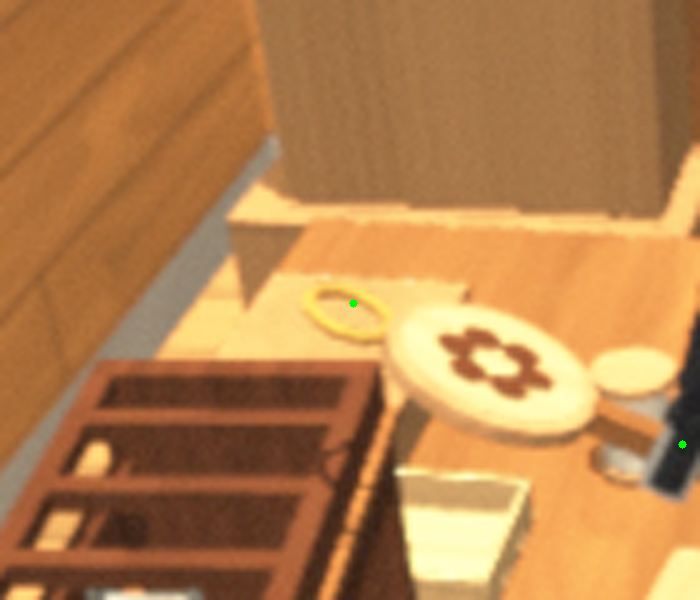

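View pics/loop_top.png

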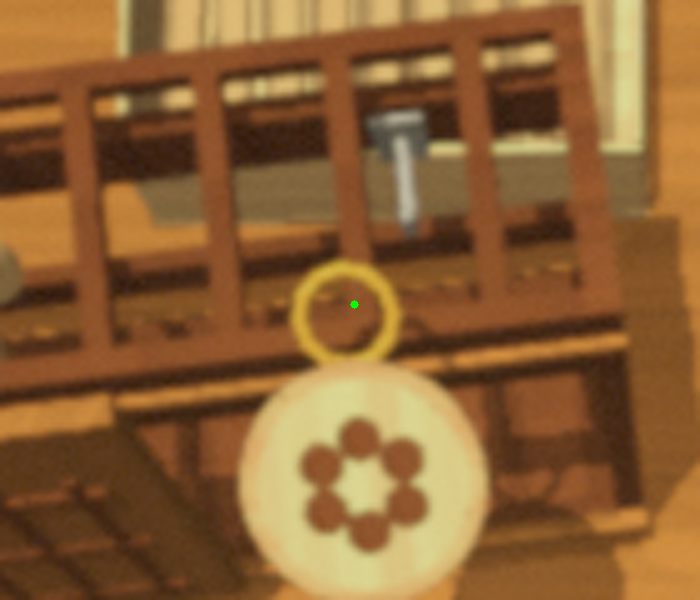

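```bash
cat >> h.py <<'E'
def tri(ks,uvs):
    Ps=[]; 
    for k in ks:
        Ps.append(k['mtx']@np.hstack([cv2.Rodrigues(np.array(k['rvec'],float))[0],np.array(k['tvec'],float).reshape(3,1)]))
    X=cv2.triangulatePoints(Ps[0],Ps[1],np.array(uvs[0],float).reshape(2,1),np.array(uvs[1],float).reshape(2,1)).ravel(); X=X[:3]/X[3]
    print('tri',X.round(1),'case',w2c(X).round(1),'res',[(proj(k,X)[0]-u).round(2) for k,u in zip(ks,uvs)]); return X
def ld(c): return {k:v for k,v in np.load(f'{c}0.npz').items()}
E
python3 - <<'E'
from h import *
S,T=ld('side'),ld('top')
tri([S,T],[(189.2,155.5),(212.3,103.7)])
# hook tip / bar check: project model hook
pts=[c2w(12,-129.5,268.5),c2w(12,-129.5,250),c2w(58,-129.5,250),c2w(-70,-105,262)]
for n,k in(('side',S),('top',T)):
    uv=proj(k,pts);print(n,uv.round(1).tolist()); im=np.ascontiguousarray(k['image'][:,:,::-1]); x,y=uv[1].astype(int)
    im=cv2.resize(im[y-30:y+30,x-40:x+40],None,fx=10,fy=10,interpolation=cv2.INTER_CUBIC)
    for w in uv: cv2.circle(im,tuple(int(v) for v in (w+.5-[x-40,y-30])*10),4,(0,255,0),-1)
    cv2.imwrite(f'pics/hook_{n}.png',im)
E
```

```text
tri [604.1  13.7 413.7] case [ -88.2 -116.4  413.7] res [array([1.18, 0.35]), array([-0.2 , -1.09])]
side [[157.9, 206.9], [159.3, 213.2], [140.3, 213.0], [190.7, 215.9]]
top [[223.4, 83.3], [224.5, 86.6], [222.4, 67.6], [216.8, 120.5]]
```

View pics/hook_side.png

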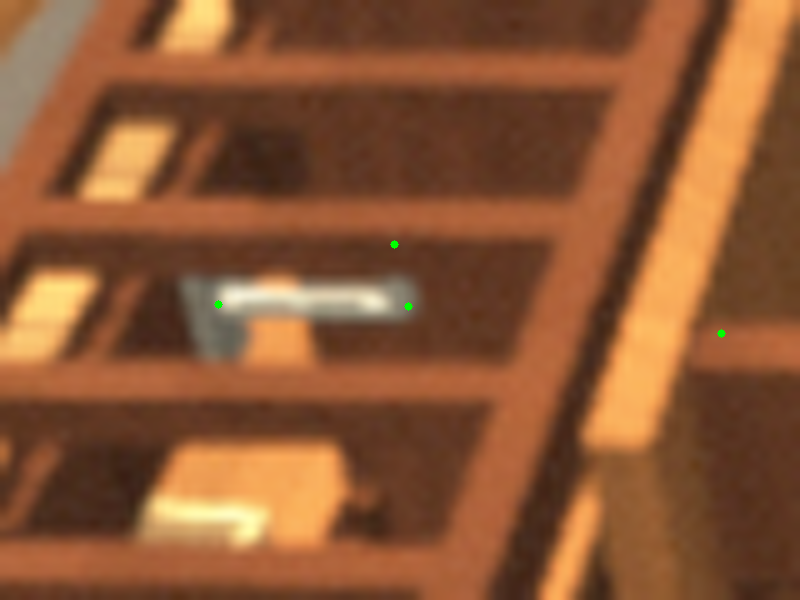

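View pics/hook_top.png

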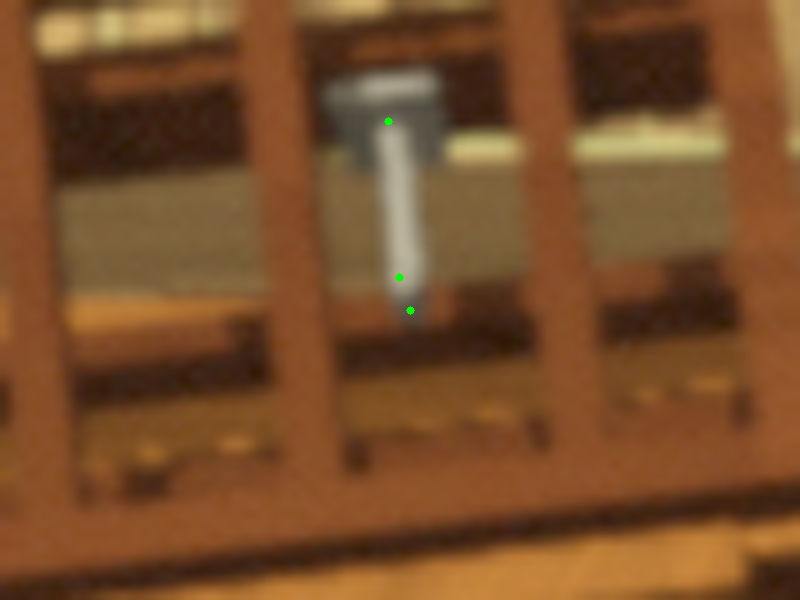

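```bash
python3 - <<'E'
from h import *
plan((-108,-129.5,330),(0,3.5,-3))
E
```

```text
t 19.22 TCP [470.2   6.6 344.6] z [ 0.418  0.113 -0.901] x [ 0.098 -0.992 -0.079] u [0.903 0.055 0.426] loop case [ -87.8 -112.5  413.5] grip case [-225.5 -108.8  351.8]
lin cm [2.38 5.3  6.55] dist 87.6 q [ 0.48 -0.38 -0.36  2.01 -0.33  1.08 -1.28]
turn to level jaw -0.183 or 2.958
```

```bash
python3 -m inch '[{"hand":0.5,"linear":[2.4,3.3,0],"turn":-0.03},{"hand":0.5,"linear":[2.8,5.3,3],"turn":-0.06},{"hand":0.5,"linear":[3,5.3,6.5],"turn":-0.06},{"hand":0.5,"linear":[3,5.3,6.5],"turn":-0.06},{"hand":0.5,"linear":[3,5.3,6.5],"turn":-0.06}]'
python3 - <<'E'
from h import *
plan((-108,-129.5,290),(0,3.5,-3))
E
```

```text
t: 19.63
position: [452.5, -18.9, 262.0]
eef_rot: [0.736, -0.64, 0.124, -0.185]
ft_force: [0.9, 0.4, -0.9]
finger_gap: 13.0
t 19.63 TCP [452.5 -18.9 262. ] z [ 0.418  0.113 -0.901] x [ 0.151 -0.987 -0.054] u [0.896 0.114 0.43 ] loop case [-108.4 -126.9  331.5] grip case [-246.  -132.2  269.2]
lin cm [0.48 1.75 3.75] dist 41.6 q [ 0.41 -0.38 -0.28  2.18 -0.34  0.93 -1.15]
turn to level jaw -0.125 or 3.017
```

```bash
python3 -m inch '[{"hand":0.5,"linear":[0.45,1.8,3.7],"turn":0},{"hand":0.5,"linear":[0.45,3.5,7],"turn":0},{"hand":0.5,"linear":[0.45,4,8.3],"turn":0},{"hand":0.5,"linear":[0.45,4,8.3],"turn":0},{"hand":0.5,"linear":[0.45,4,8.3],"turn":0}]'
python3 - <<'E'
from h import *
plan((-108,-129.5,240),(0,3.5,-3))
E
```

```text
t: 20.05
position: [453.8, -18.7, 172.4]
eef_rot: [0.736, -0.64, 0.125, -0.186]
ft_force: [-0.3, 0.7, -0.8]
finger_gap: 12.8
t 20.05 TCP [453.8 -18.7 172.4] z [ 0.421  0.113 -0.9  ] x [ 0.151 -0.987 -0.054] u [0.894 0.113 0.433] loop case [-107.2 -126.9  242.4] grip case [-244.7 -132.1  179.6]
lin cm [0.27 0.18 0.17] dist 3.6 q [ 0.39 -0.29 -0.29  2.32 -0.37  0.71 -1.1 ]
turn to level jaw -0.124 or 3.018
```

```bash
python3 - <<'E'
from h import *
s,p,q=st(); A=q.as_matrix(); loop=p-8*A[:,2]-152*A[:,1]+[0,3.5,-3]
for c in('side','top'):
    k=shot(c,'x.png'); im=np.ascontiguousarray(k['image'][:,:,::-1]); uv=proj(k,[loop,p-8*A[:,2]]); print(c,uv.round(1).tolist())
    x,y=np.clip(uv[0].astype(int),60,[499,359]); im=cv2.resize(im[y-60:y+60,x-70:x+70],None,fx=5,fy=5,interpolation=cv2.INTER_CUBIC)
    for w in uv: cv2.circle(im,tuple(int(v) for v in (w-[x-70,y-60]+.5)*5),3,(0,255,0),-1)
    cv2.imwrite(f'pics/loopb_{c}.png',im)
E
```

```text
side [[209.3, 216.9], [268.2, 236.5]]
top [[229.4, 137.9], [241.1, 201.6]]
```

View pics/loopb_side.png

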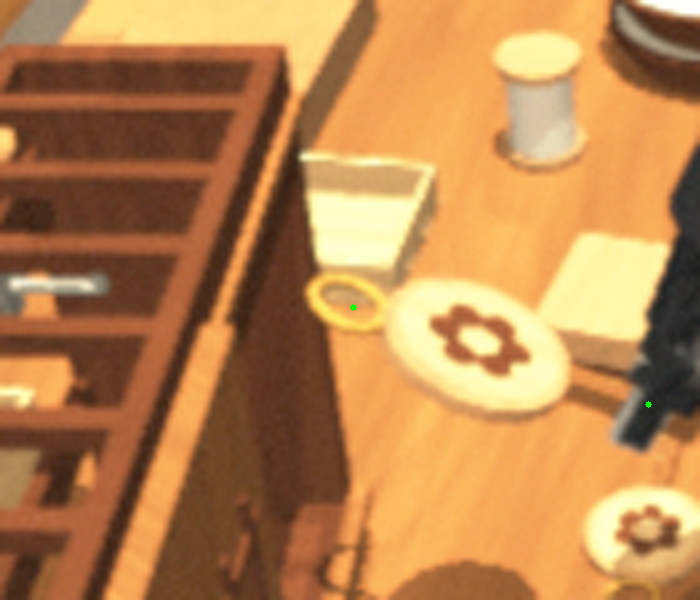

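View pics/loopb_top.png

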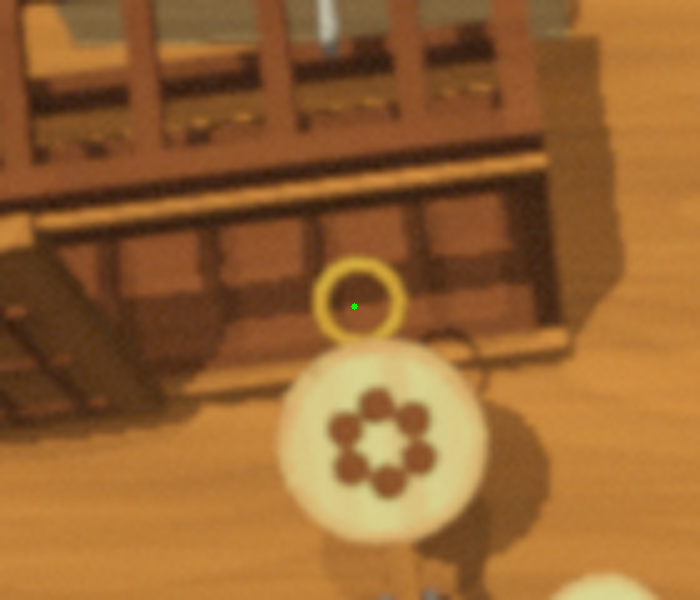

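```bash
python3 - <<'E'
from h import *
S,T=ld('side'),ld('top')
X=tri([S,T],[(208.1,215.9),(230.6,136.5)])
s,p,q=st(); A=q.as_matrix(); loop=p-8*A[:,2]-152*A[:,1]; print(loop,X-loop, A.T@(X-loop))
plan((-108,-129.5,240),X-loop)
E
```

```text
tri [589.7  -1.6 243. ] case [-104.3 -129.9  243. ] res [array([0.12, 0.03]), array([-0.01, -0.1 ])]
[586.73809988  -2.5429083  246.4042941 ] [ 2.96353533  0.96034022 -3.39135385] [-0.32174327 -1.28463314  4.41047332]
t 20.15 TCP [454.3 -18.9 173.2] z [ 0.423  0.113 -0.899] x [ 0.151 -0.987 -0.053] u [0.894 0.113 0.434] loop case [-104.3 -129.9  243. ] grip case [-244.3 -132.4  180.4]
lin cm [-0.04  0.46  0.11] dist 4.8 q [ 0.39 -0.29 -0.29  2.32 -0.37  0.71 -1.1 ]
turn to level jaw -0.121 or 3.021
```

```bash
python3 - <<'E'
from h import *
a=(3,1,-3.4)
plan((-35,-129.5,242),a);plan((-8,-129.5,268),a); plan((11,-129.5,270),a)
E
```

```text
t 20.15 TCP [454.3 -18.9 173.2] z [ 0.423  0.113 -0.899] x [ 0.151 -0.987 -0.053] u [0.894 0.113 0.434] loop case [-104.3 -129.9  243. ] grip case [-244.3 -132.4  180.4]
lin cm [ 0.23 -6.2   3.09] dist 69.3 q [ 0.39 -0.29 -0.29  2.32 -0.37  0.71 -1.1 ]
turn to level jaw -0.121 or 3.021
t 20.15 TCP [454.3 -18.9 173.2] z [ 0.423  0.113 -0.899] x [ 0.151 -0.987 -0.053] u [0.894 0.113 0.434] loop case [-104.3 -129.9  243. ] grip case [-244.3 -132.4  180.4]
lin cm [ 0.2  -9.76  1.92] dist 99.5 q [ 0.39 -0.29 -0.29  2.32 -0.37  0.71 -1.1 ]
turn to level jaw -0.121 or 3.021
t 20.15 TCP [454.3 -18.9 173.2] z [ 0.423  0.113 -0.899] x [ 0.151 -0.987 -0.053] u [0.894 0.113 0.434] loop case [-104.3 -129.9  243. ] grip case [-244.3 -132.4  180.4]
lin cm [  0.26 -11.55   2.56] dist 118.4 q [ 0.39 -0.29 -0.29  2.32 -0.37  0.71 -1.1 ]
turn to level jaw -0.121 or 3.021
```

```bash
python3 -m inch '[{"hand":0.5,"linear":[0.1,-2,1],"turn":0},{"hand":0.5,"linear":[0.2,-4.2,2.1],"turn":0},{"hand":0.5,"linear":[0.2,-6.2,3.1],"turn":0},{"hand":0.5,"linear":[0.2,-6.2,3.1],"turn":0},{"hand":0.5,"linear":[0.2,-6.2,3.1],"turn":0}]'
python3 - <<'E'
from h import *
a=(3,1,-3.4)
p=shot('side','in1.png'); im=p['image'][160:300,110:310]; cv2.imwrite('pics/in1.png',cv2.resize(im,None,fx=4,fy=4,interpolation=cv2.INTER_CUBIC)[:,:,::-1])
plan((-8,-129.5,268),a); plan((11,-129.5,270),a)
print(monitor.sense()['ft_force'])
E
```

```text
t: 20.57
position: [525.1, -10.2, 174.4]
eef_rot: [0.735, -0.639, 0.127, -0.187]
ft_force: [-0.5, -0.1, -0.4]
finger_gap: 12.8
t 20.62 TCP [524.  -10.5 173.8] z [ 0.424  0.113 -0.899] x [ 0.151 -0.987 -0.053] u [0.893 0.113 0.436] loop case [ -34.2 -129.4  243.8] grip case [-174.1 -131.9  181. ]
lin cm [-0.02 -3.41 -1.04] dist 35.6 q [ 0.4  -0.13 -0.36  2.19 -0.29  0.65 -1.2 ]
turn to level jaw -0.12 or 3.022
t 20.62 TCP [524.  -10.5 173.8] z [ 0.424  0.113 -0.899] x [ 0.151 -0.987 -0.053] u [0.893 0.113 0.436] loop case [ -34.2 -129.4  243.8] grip case [-174.1 -131.9  181. ]
lin cm [ 0.05 -5.21 -0.39] dist 52.2 q [ 0.4  -0.13 -0.36  2.19 -0.29  0.65 -1.2 ]
turn to level jaw -0.12 or 3.022
[-0.54240216 -0.05485598 -1.24625986]
```

View pics/in1.png

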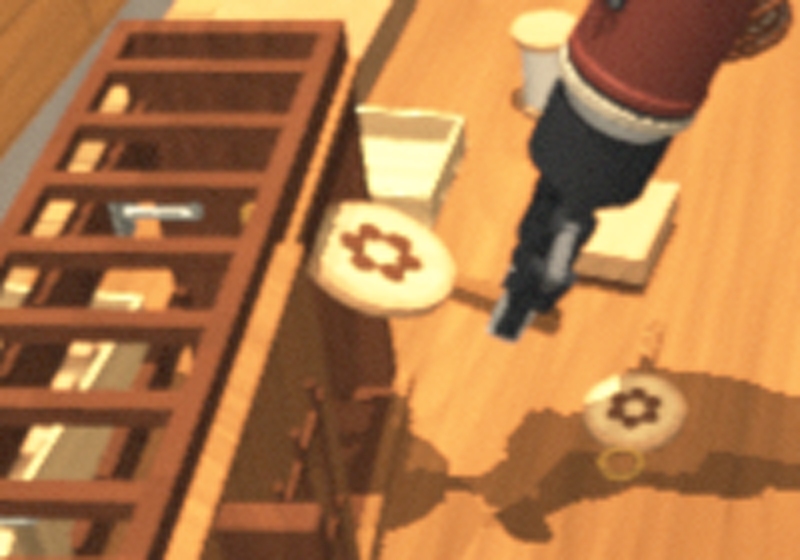

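The ring is inside, under the lip at crop (250,213). The hook is at (160,213). Next I raise it and go over the tip.

```bash
python3 -m inch '[{"hand":0.5,"linear":[0,-1.7,-0.5],"turn":0},{"hand":0.5,"linear":[0,-3.4,-1.2],"turn":0},{"hand":0.5,"linear":[0,-3.4,-1.2],"turn":0},{"hand":0.5,"linear":[0,-3.4,-1.2],"turn":0}]'
python3 - <<'E'
from h import *
a=(3,1,-3.4)
p=shot('side','in2.png'); im=p['image'][160:300,110:310]; cv2.imwrite('pics/in2.png',cv2.resize(im,None,fx=4,fy=4,interpolation=cv2.INTER_CUBIC)[:,:,::-1])
p=shot('top','in2.png'); im=p['image'][50:170,150:310]; cv2.imwrite('pics/in2t.png',cv2.resize(im,None,fx=5,fy=5,interpolation=cv2.INTER_CUBIC)[:,:,::-1])
plan((11,-129.5,271),a)
print(monitor.sense()['ft_force'])
E
```

```text
t: 20.95
position: [549.5, -8.2, 200.6]
eef_rot: [0.735, -0.639, 0.127, -0.187]
ft_force: [-0.1, -0.1, -2.1]
finger_gap: 12.9
t 21.05 TCP [548.1  -8.2 198.8] z [ 0.423  0.112 -0.899] x [ 0.151 -0.987 -0.052] u [0.893 0.113 0.435] loop case [  -9.9 -130.   268.7] grip case [-149.8 -132.4  206. ]
lin cm [ 0.02 -1.98  0.7 ] dist 21.0 q [ 0.4  -0.1  -0.37  2.11 -0.25  0.7  -1.25]
turn to level jaw -0.12 or 3.022
[-0.54385086  0.29372525 -2.33818397]
```

View pics/in2.png

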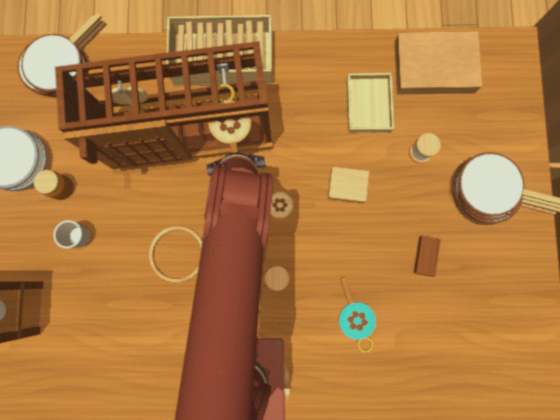

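View pics/in2t.png

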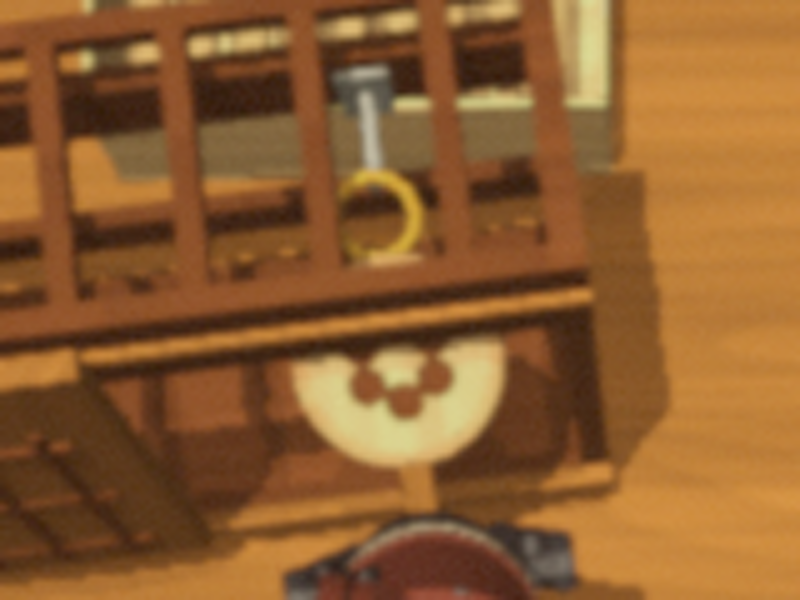

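The ring's far wire is right above the hook tip at top-crop (375,178) and is laterally centred. I'll advance 2 cm.

```bash
python3 -m inch '[{"hand":0.5,"linear":[0,-1,0.2],"turn":0},{"hand":0.5,"linear":[0,-2.1,0.6],"turn":0},{"hand":0.5,"linear":[0,-2.1,0.6],"turn":0},{"hand":0.5,"linear":[0,-2.1,0.6],"turn":0}]'
python3 - <<'E'
from h import *
a=(3,1,-3.4)
p=shot('side','x.png'); im=p['image'][160:280,100:260]; cv2.imwrite('pics/in3.png',cv2.resize(im,None,fx=5,fy=5,interpolation=cv2.INTER_CUBIC)[:,:,::-1])
p=shot('top','x.png'); im=p['image'][50:170,150:310]; cv2.imwrite('pics/in3t.png',cv2.resize(im,None,fx=5,fy=5,interpolation=cv2.INTER_CUBIC)[:,:,::-1])
plan((12,-129.5,250),a)
print(monitor.sense()['ft_force'])
E
```

```text
t: 21.38
position: [570.0, -4.9, 202.4]
eef_rot: [0.735, -0.639, 0.126, -0.186]
ft_force: [-0.1, -0.3, -1.2]
finger_gap: 12.4
t 21.48 TCP [569.2  -5.1 202.1] z [ 0.423  0.113 -0.899] x [ 0.151 -0.987 -0.053] u [0.894 0.113 0.434] loop case [  11.5 -129.2  271.9] grip case [-128.5 -131.6  209.3]
lin cm [0.15 0.91 1.98] dist 21.9 q [ 0.4  -0.06 -0.38  2.06 -0.22  0.7  -1.28]
turn to level jaw -0.121 or 3.02
[ 0.221515   -0.93034953 -1.33252119]
```

View pics/in3.png

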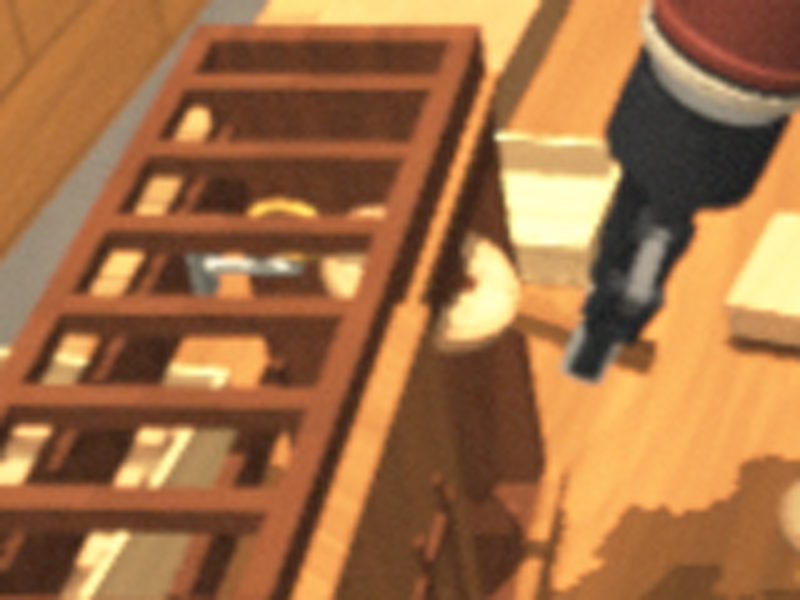

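View pics/in3t.png

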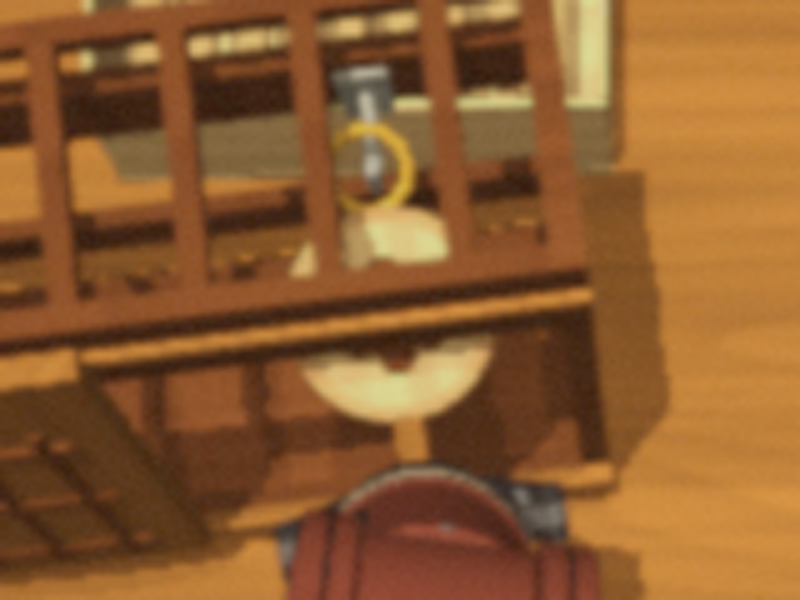

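The tip now shows through the ring at top-crop (373,165). I'll lower the ring onto the bar.

```bash
python3 -m inch '[{"hand":0.5,"linear":[0.1,0.4,0.9],"turn":0},{"hand":0.5,"linear":[0.1,0.9,2],"turn":0},{"hand":0.5,"linear":[0.1,0.9,2],"turn":0},{"hand":0.5,"linear":[0.1,0.9,2],"turn":0}]'
python3 - <<'E'
from h import *
a=(3,1,-3.4)
p=shot('side','x.png'); im=p['image'][160:280,100:260]; cv2.imwrite('pics/in4.png',cv2.resize(im,None,fx=5,fy=5,interpolation=cv2.INTER_CUBIC)[:,:,::-1])
p=shot('top','x.png'); im=p['image'][50:170,150:310]; cv2.imwrite('pics/in4t.png',cv2.resize(im,None,fx=5,fy=5,interpolation=cv2.INTER_CUBIC)[:,:,::-1])
plan((18,-129.5,246),a)
print(monitor.sense()['ft_force'])
E
```

```text
t: 21.82
position: [569.2, -4.9, 179.2]
eef_rot: [0.735, -0.64, 0.125, -0.185]
ft_force: [0.1, 0.2, -1.6]
finger_gap: 12.7
t 21.92 TCP [569.8  -4.9 180.3] z [ 0.422  0.113 -0.899] x [ 0.151 -0.987 -0.053] u [0.894 0.113 0.434] loop case [  12.1 -129.   250. ] grip case [-127.9 -131.5  187.5]
lin cm [ 0.09 -0.36  0.62] dist 7.2 q [ 0.39 -0.03 -0.38  2.09 -0.21  0.65 -1.28]
turn to level jaw -0.121 or 3.02
[ 0.1429017   0.39522479 -1.38376451]
```

View pics/in4.png

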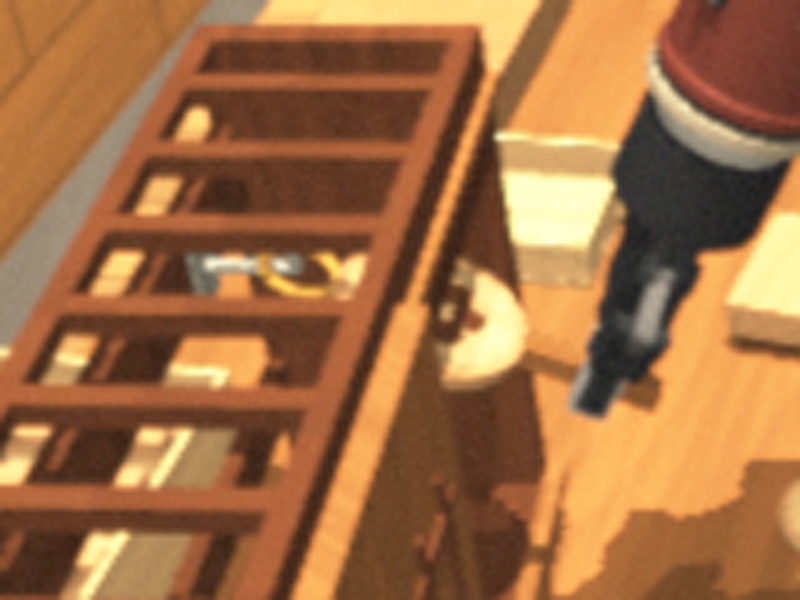

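View pics/in4t.png

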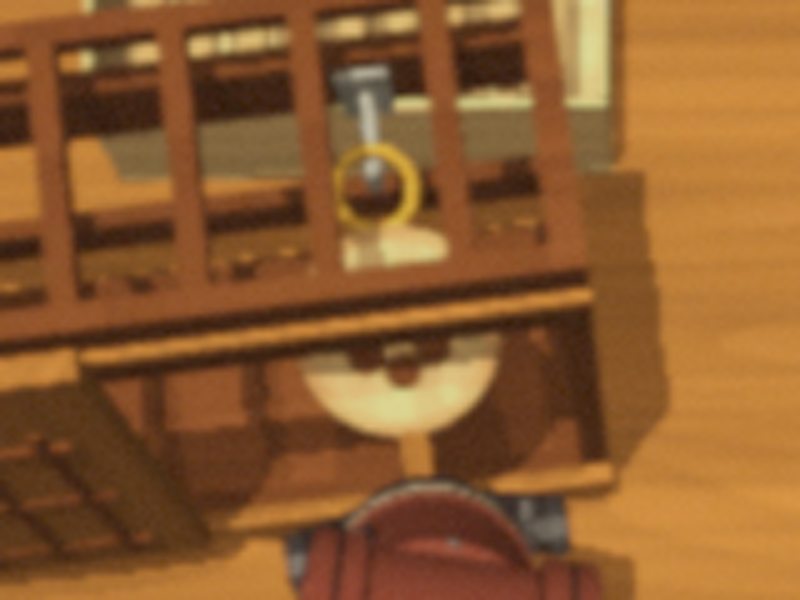

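In the side view the ring encircles the hook's upturned tip, crossing the bar at crop (270,265). I'll swing the handle down about the hook so the fan turns in the grip before I release it.

```bash
python3 -m inch '[{"hand":0.5,"linear":[0,0,0.8],"turn":0},{"hand":0.5,"linear":[0,0,1.6],"turn":0},{"hand":0.5,"linear":[0,0,2.3],"turn":0},{"hand":0.5,"linear":[0,0,2.3],"turn":0}]'
python3 m.py
python3 - <<'E'
from h import *
p=shot('side','x.png'); im=p['image'][160:280,100:260]; cv2.imwrite('pics/in5.png',cv2.resize(im,None,fx=5,fy=5,interpolation=cv2.INTER_CUBIC)[:,:,::-1])
plan((18,-129.5,246))
E
```

```text
t: 22.25
position: [580.6, -2.1, 159.2]
eef_rot: [0.735, -0.639, 0.126, -0.186]
ft_force: [0.8, -1.2, 3.9]
finger_gap: 13.0
t 22.25 p [580.6  -2.1 159.2] z [ 0.424  0.113 -0.899] x [ 0.151 -0.987 -0.053] outtilt deg 25.2 q [ 0.39  0.02 -0.39  2.09 -0.19  0.6  -1.3 ] F [ 0.8 -1.2  3.9] gap 13.0
t 22.3 TCP [580.1  -2.1 159.4] z [ 0.423  0.113 -0.899] x [ 0.151 -0.987 -0.053] u [0.894 0.113 0.434] loop case [  19.6 -128.2  232.6] grip case [-117.3 -129.9  166.6]
lin cm [ 0.06 -0.44 -1.28] dist 13.5 q [ 0.39  0.02 -0.39  2.09 -0.19  0.6  -1.3 ]
turn to level jaw -0.122 or 3.02
```

View pics/in5.png

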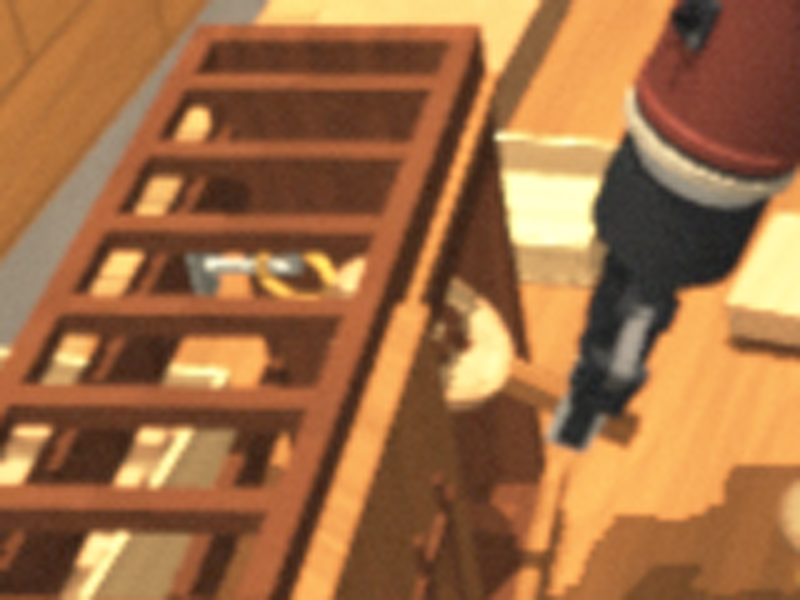

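```bash
python3 -m inch '[{"hand":0.5,"linear":[0,-0.1,1.0],"turn":0},{"hand":0.5,"linear":[0,-0.23,2.06],"turn":0},{"hand":0.5,"linear":[0,-0.4,2.9],"turn":0},{"hand":0.5,"linear":[0,-0.65,3.7],"turn":0},{"hand":0.5,"linear":[0,-0.65,3.7],"turn":0}]'
python3 m.py
python3 - <<'E'
from h import *
p=shot('side','x.png'); im=p['image'][160:280,100:260]; cv2.imwrite('pics/in6.png',cv2.resize(im,None,fx=5,fy=5,interpolation=cv2.INTER_CUBIC)[:,:,::-1])
p=shot('top','x.png'); im=p['image'][50:170,150:310]; cv2.imwrite('pics/in6t.png',cv2.resize(im,None,fx=5,fy=5,interpolation=cv2.INTER_CUBIC)[:,:,::-1])
plan((18,-129.5,246))
# robot points near the case front
w=w2c(cloud(p)); 
E
```

```text
t: 22.72
position: [602.7, 3.0, 128.2]
eef_rot: [0.735, -0.639, 0.126, -0.186]
ft_force: [0.9, -1.0, 5.6]
finger_gap: 12.6
t 22.72 p [602.7   3.  128.2] z [ 0.423  0.114 -0.899] x [ 0.151 -0.987 -0.054] outtilt deg 25.2 q [ 0.36  0.11 -0.39  2.08 -0.13  0.53 -1.36] F [ 0.9 -1.   5.6] gap 12.6
t 22.82 TCP [601.9   2.8 128.8] z [ 0.423  0.113 -0.899] x [ 0.151 -0.987 -0.054] u [0.894 0.113 0.434] loop case [  41.7 -125.7  202. ] grip case [ -95.2 -127.5  136. ]
lin cm [ 0.05  0.23 -5.01] dist 50.2 q [ 0.36  0.1  -0.39  2.08 -0.13  0.53 -1.36]
turn to level jaw -0.123 or 3.019
```

View pics/in6.png

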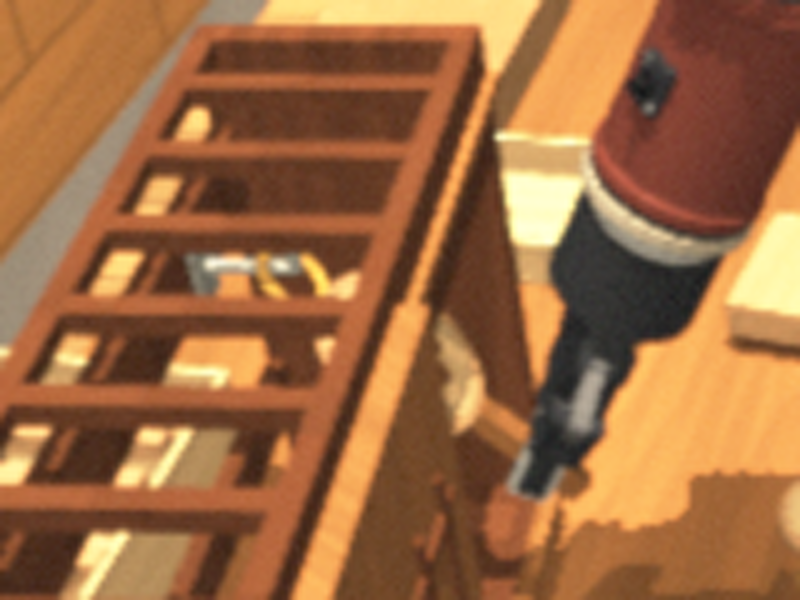

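View pics/in6t.png

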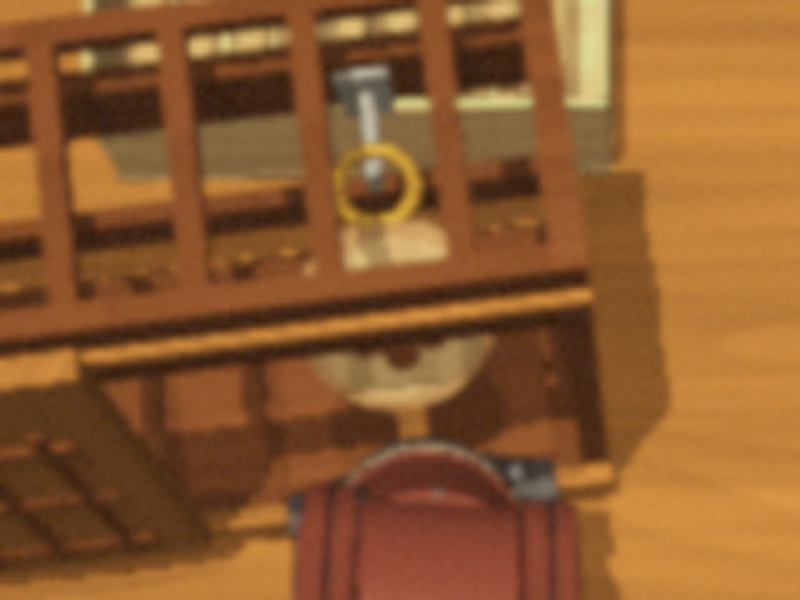

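```bash
python3 - <<'E'
from h import *
for c in('top','side'):
    p=shot(c,'x.png'); w=w2c(cloud(p)); w0=w2c(cloud(ld(c)))
    with np.errstate(all='ignore'):
        m=(np.abs(w-w0).max(-1)>15)&(w[...,1]>-200)&(w[...,1]<-60)
    q=w[m]
    for z0 in range(130,420,20):
        s=q[(q[:,2]>z0)&(q[:,2]<=z0+20)&(q[:,0]<-72)]
        if len(s): print(c,z0,'max x',np.percentile(s[:,0],98).round(1))
    s=w0[(w0[...,1]>-200)&(w0[...,1]<-60)&(w0[...,0]<-60)]
    for z0 in range(230,340,15):
        k=s[(s[:,2]>z0)&(s[:,2]<=z0+15)]
        if len(k): print('  case',z0,np.percentile(k[:,0],[2,50]).round(0))
E
```

```text
top 150 max x -72.3
top 170 max x -98.0
top 190 max x -110.5
top 210 max x -117.9
top 230 max x -652.9
top 250 max x -110.8
top 270 max x -505.2
top 290 max x -72.2
top 310 max x -132.6
top 330 max x -145.2
top 350 max x -152.7
top 370 max x -164.3
top 390 max x -173.4
top 410 max x -181.1
  case 230 [-614.  -92.]
  case 245 [-634.  -93.]
  case 260 [-634.  -91.]
  case 275 [-635.  -91.]
  case 290 [-639. -350.]
  case 305 [-646.  -91.]
  case 320 [-639.  -80.]
  case 335 [-648. -637.]
side 130 max x -73.6
side 150 max x -73.3
side 170 max x -99.2
side 190 max x -103.6
side 210 max x -110.8
side 230 max x -122.5
side 250 max x -113.9
side 270 max x -122.0
side 290 max x -72.4
side 310 max x -135.9
side 330 max x -147.8
side 350 max x -158.2
side 370 max x -166.3
side 390 max x -175.8
side 410 max x -186.1
  case 230 [-614. -606.]
  case 245 [-615. -604.]
  case 260 [-614. -602.]
  case 275 [-615. -603.]
  case 290 [-636. -606.]
  case 305 [-755. -616.]
  case 320 [-648.  -83.]
  case 335 [-650. -638.]
```

```bash
python3 -m inch '[{"hand":0.5,"linear":[0,-0.3,0.95],"turn":0},{"hand":0.5,"linear":[0,-0.65,1.87],"turn":0},{"hand":0.5,"linear":[0,-1.1,2.7],"turn":0},{"hand":0.5,"linear":[0,-1.57,3.4],"turn":0},{"hand":0.5,"linear":[0,-1.57,3.4],"turn":0}]'
python3 m.py
python3 - <<'E'
from h import *
p=shot('side','x.png'); im=p['image'][160:280,100:260]; cv2.imwrite('pics/in7.png',cv2.resize(im,None,fx=5,fy=5,interpolation=cv2.INTER_CUBIC)[:,:,::-1])
p=shot('top','x.png'); im=p['image'][50:170,150:310]; cv2.imwrite('pics/in7t.png',cv2.resize(im,None,fx=5,fy=5,interpolation=cv2.INTER_CUBIC)[:,:,::-1])
plan((18,-129.5,246))
E
```

```text
t: 23.33
position: [630.2, 8.6, 104.4]
eef_rot: [0.735, -0.639, 0.125, -0.186]
ft_force: [-0.1, -1.9, 3.5]
finger_gap: 12.6
t 23.33 p [630.2   8.6 104.4] z [ 0.422  0.113 -0.9  ] x [ 0.151 -0.987 -0.054] outtilt deg 25.1 q [ 0.32  0.19 -0.38  2.04 -0.06  0.48 -1.42] F [-0.1 -1.9  3.5] gap 12.6
t 23.43 TCP [629.6   8.4 104.9] z [ 0.422  0.113 -0.9  ] x [ 0.151 -0.987 -0.054] u [0.894 0.113 0.433] loop case [  70.  -123.2  178. ] grip case [ -67.  -125.   112.1]
lin cm [ 0.06  1.74 -8.41] dist 85.9 q [ 0.33  0.19 -0.38  2.04 -0.06  0.48 -1.42]
turn to level jaw -0.123 or 3.019
```

View pics/in7.png

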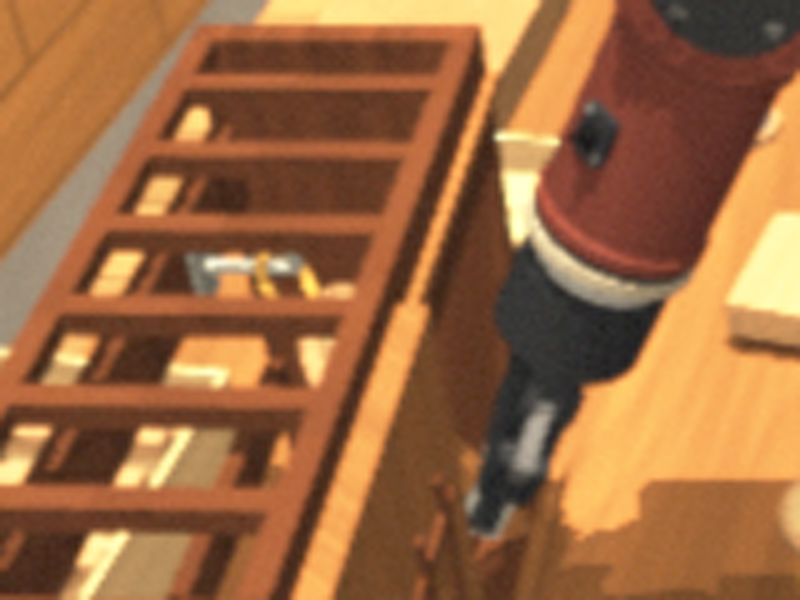

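View pics/in7t.png

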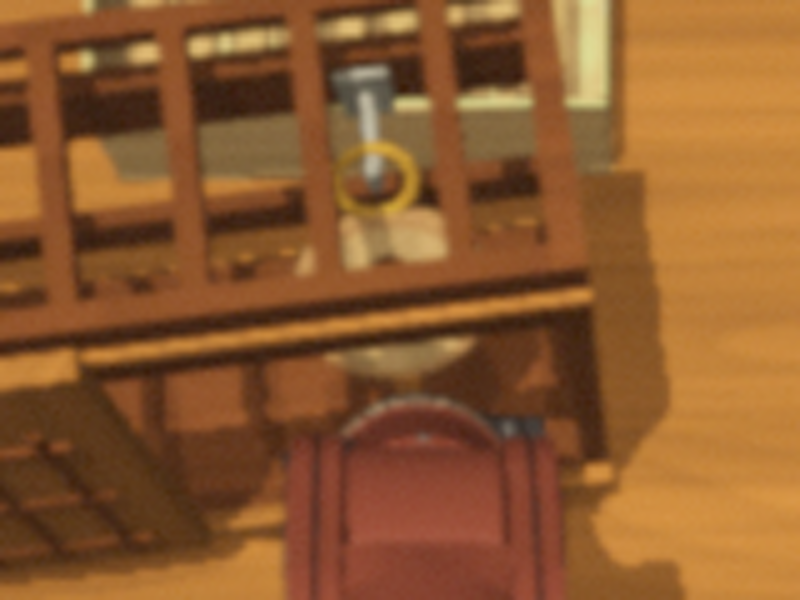

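The ring still straddles the bar at crop (265,275) and the lean is about 32°. I'll open the fingers gently and let it swing free.

```bash
python3 -m inch '[{"hand":2.2,"linear":[0,0,0],"turn":0},{"hand":3,"linear":[0,0,0],"turn":0},{"hand":4,"linear":[0,0,0],"turn":0},{"hand":5,"linear":[0,0,0],"turn":0},{"hand":5,"linear":[0,0,0],"turn":0},{"hand":5,"linear":[0,0,0],"turn":0},{"hand":5,"linear":[0,0,0],"turn":0},{"hand":5,"linear":[0,0,0],"turn":0}]'
python3 m.py
python3 - <<'E'
from h import *
p=shot('side','x.png'); im=p['image'][160:280,100:260]; cv2.imwrite('pics/in8.png',cv2.resize(im,None,fx=5,fy=5,interpolation=cv2.INTER_CUBIC)[:,:,::-1])
p=shot('top','x.png'); im=p['image'][50:170,150:310]; cv2.imwrite('pics/in8t.png',cv2.resize(im,None,fx=5,fy=5,interpolation=cv2.INTER_CUBIC)[:,:,::-1])
E
```

```text
t: 24.1
position: [629.5, 8.4, 104.9]
eef_rot: [0.736, -0.639, 0.125, -0.186]
ft_force: [0.0, 0.8, 0.0]
finger_gap: 49.7
t 24.1 p [629.5   8.4 104.9] z [ 0.422  0.113 -0.9  ] x [ 0.151 -0.987 -0.054] outtilt deg 25.1 q [ 0.33  0.19 -0.38  2.04 -0.06  0.48 -1.42] F [0.  0.8 0. ] gap 49.7
```

View pics/in8.png

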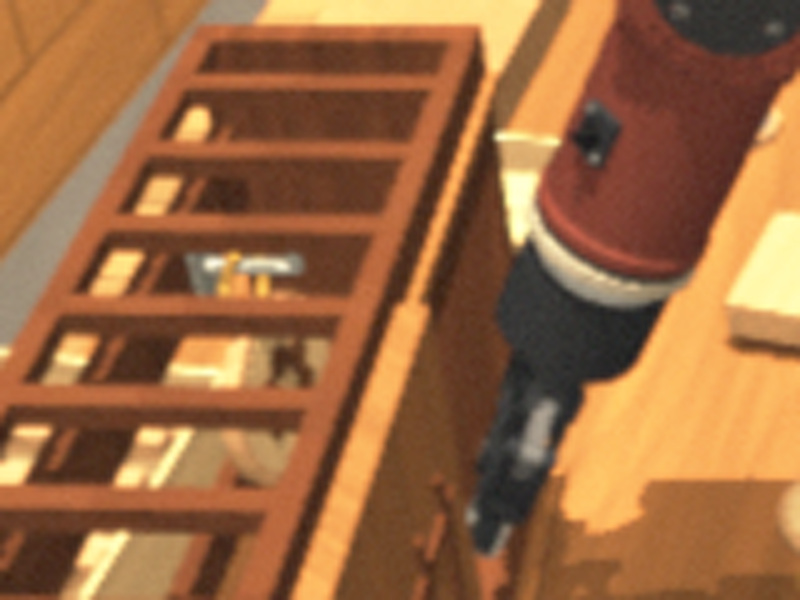

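View pics/in8t.png

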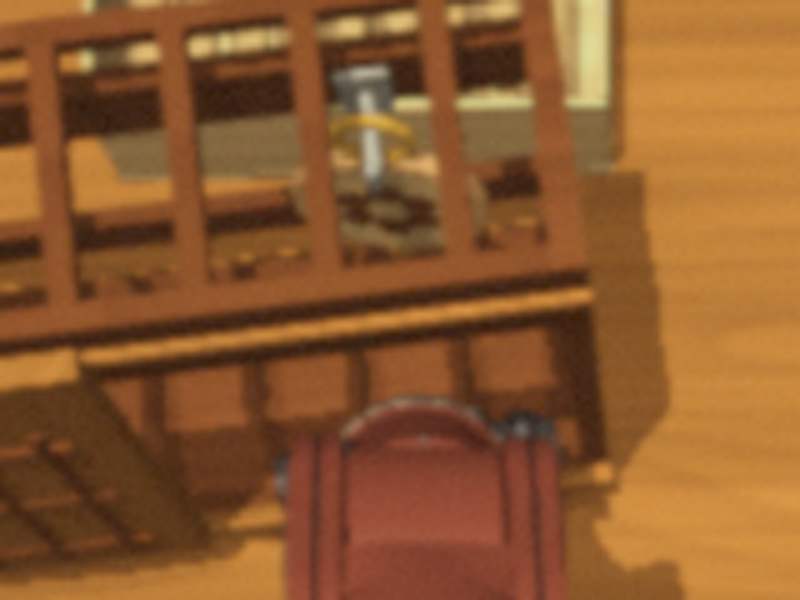

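The fan hangs on the bar. In the side crop the ring is at (245,275). I'll retract straight out and let it settle.

```bash
python3 -m inch '[{"hand":5,"linear":[0,1.8,-0.9],"turn":0},{"hand":5,"linear":[0,3.6,-1.8],"turn":0},{"hand":5,"linear":[0,7,-3.5],"turn":0},{"hand":5,"linear":[0,9,-4.5],"turn":0},{"hand":5,"linear":[0,9,-4.5],"turn":0},{"hand":5,"linear":[0,9,-4.5],"turn":0},{"hand":5,"linear":[0,9,-4.5],"turn":0},{"hand":5,"linear":[0,9,-4.5],"turn":0}]'
for i in 1; do python3 -m inch '[{"hand":5,"linear":[0,0,0],"turn":0},{"hand":5,"linear":[0,0,0],"turn":0},{"hand":5,"linear":[0,0,0],"turn":0},{"hand":5,"linear":[0,0,0],"turn":0},{"hand":5,"linear":[0,0,0],"turn":0},{"hand":5,"linear":[0,0,0],"turn":0},{"hand":5,"linear":[0,0,0],"turn":0},{"hand":5,"linear":[0,0,0],"turn":0}]' >/dev/null;  python3 -m inch '[{"hand":5,"linear":[0,0,0],"turn":0},{"hand":5,"linear":[0,0,0],"turn":0},{"hand":5,"linear":[0,0,0],"turn":0},{"hand":5,"linear":[0,0,0],"turn":0},{"hand":5,"linear":[0,0,0],"turn":0},{"hand":5,"linear":[0,0,0],"turn":0},{"hand":5,"linear":[0,0,0],"turn":0},{"hand":5,"linear":[0,0,0],"turn":0}]' >/dev/null; python3 -m inch '[{"hand":5,"linear":[0,0,0],"turn":0},{"hand":5,"linear":[0,0,0],"turn":0},{"hand":5,"linear":[0,0,0],"turn":0},{"hand":5,"linear":[0,0,0],"turn":0},{"hand":5,"linear":[0,0,0],"turn":0},{"hand":5,"linear":[0,0,0],"turn":0},{"hand":5,"linear":[0,0,0],"turn":0},{"hand":5,"linear":[0,0,0],"turn":0}]'; done
python3 m.py
cat > chk.py <<'E'
from h import *
import sys
n=sys.argv[1]
A=[shot('side','x.png'),shot('top','x.png')]
for _ in range(5): cams.read_camera('side')
B=[shot('side','x.png'),shot('top','x.png')]
for i,(c,box) in enumerate((('side',(160,280,100,260)),('top',(50,170,150,310)))):
    y0,y1,x0,x1=box; a=A[i]['image'][y0:y1,x0:x1];b=B[i]['image'][y0:y1,x0:x1]
    print(c,'diff',np.abs(a.astype(int)-b).mean().round(2),np.abs(cv2.blur(a,(3,3)).astype(int)-cv2.blur(b,(3,3))).max())
    cv2.imwrite(f'pics/chk{n}_{c}.png',cv2.resize(b,None,fx=5,fy=5,interpolation=cv2.INTER_CUBIC)[:,:,::-1])
E
python3 chk.py 1
```

```text
t: 24.87
position: [531.2, -6.6, 106.8]
eef_rot: [0.736, -0.639, 0.125, -0.186]
ft_force: [-0.2, 0.1, -0.3]
finger_gap: 50.1
t: 26.87
position: [531.2, -6.6, 106.8]
eef_rot: [0.736, -0.639, 0.125, -0.186]
ft_force: [-0.2, -0.3, -0.4]
finger_gap: 49.9
t 26.87 p [531.2  -6.6 106.8] z [ 0.423  0.114 -0.899] x [ 0.151 -0.987 -0.054] outtilt deg 25.2 q [ 0.43 -0.01 -0.42  2.24 -0.27  0.48 -1.21] F [-0.2 -0.3 -0.4] gap 49.9
side diff 1.9 6
top diff 1.71 6
```

View pics/chk1_side.png

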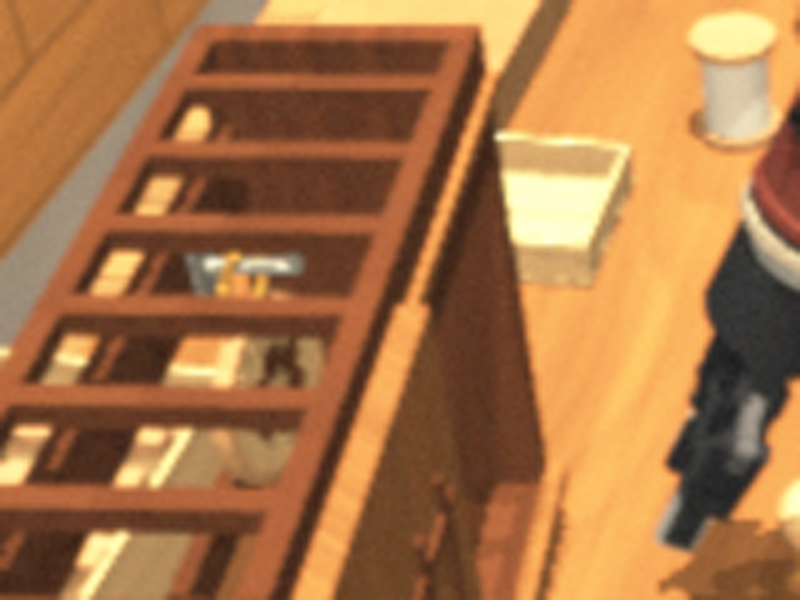

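View pics/chk1_top.png

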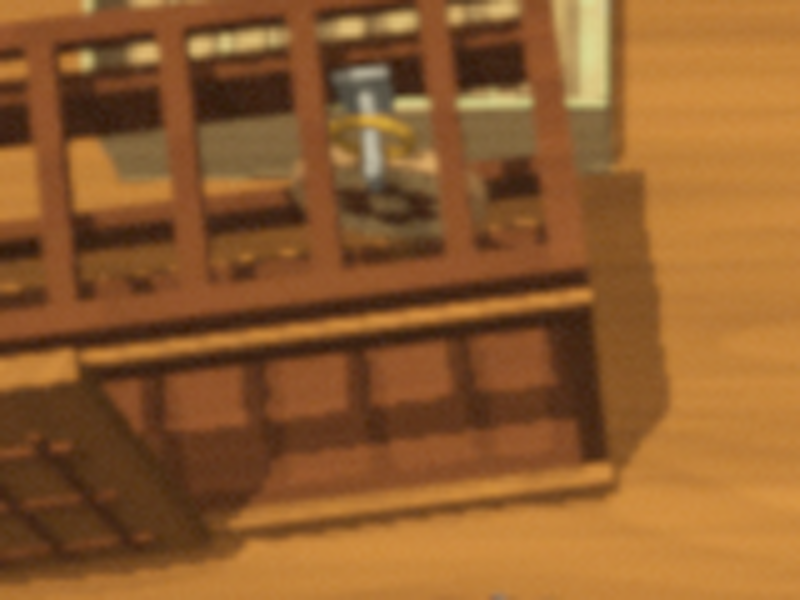

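```bash
python3 - <<'E'
from h import *
allp=[]
for c in('top','side'):
    p=shot(c,'x.png'); w=w2c(cloud(p)); w0=w2c(cloud(ld(c)))
    with np.errstate(all='ignore'):
        m=(np.linalg.norm(w-w0,axis=-1)>12)&(w[...,0]>-50)&(w[...,0]<57)&(w[...,1]>-185)&(w[...,1]<-75)&(w[...,2]>60)&(w[...,2]<275)
    q=w[m]; print(c,len(q),q.min(0).round(0),q.max(0).round(0))
    s=q[(q[:,2]<222)&(q[:,2]>130)]
    if len(s)>10:
        A=np.c_[s[:,1:],np.ones(len(s))]; k=np.linalg.lstsq(A,s[:,0],rcond=None)[0]; r_=s[:,0]-A@k; g=abs(r_)<6; k=np.linalg.lstsq(A[g],s[g,0],rcond=None)[0]; print('plane dx/dz',k.round(3),g.sum())
    g=q[q[:,2]>228]; print('ring',np.median(g,0).round(1) if len(g) else None, np.percentile(g,[2,98],axis=0).round(0).tolist() if len(g) else None)
    d=w[(w[...,2]>322)&(w[...,2]<338)&(w[...,0]<-78)&(w[...,0]>-90)]; print('door',np.percentile(d[:,1],[1,99]).round(0))
E
```

```text
top 469 [  26. -175.   87.] [ 51. -83. 261.]
plane dx/dz [1.900e-01 2.300e-02 5.546e+01] 354
ring [  38.8 -129.8  249.3] [[33.0, -148.0, 229.0], [44.0, -112.0, 261.0]]
door [ -3. 208.]
side 386 [  25. -172.  110.] [ 54. -81. 258.]
plane dx/dz [2.3300e-01 2.0000e-02 6.2302e+01] 341
ring [  40.4 -123.8  249.1] [[35.0, -146.0, 229.0], [45.0, -112.0, 257.0]]
door [ -1. 211.]
```

```bash
python3 - <<'E'
from h import *
print(workorder.hand_in()); s=monitor.sense(); print(s['t'],s['ft_force'])
E
```

```text
the job is handed in; nothing more can be done
None
the job is handed in; nothing more can be done
```

The door is fully open, the fan hangs by its loop on the hook, and the job is handed in. The simulator gave no verdict. My last checks finished at about 28 s of the 72 s allowed.

- **Door:** I slid it left by its tab until it hit the stop. Its right edge measured at case y of about -1 to -3 mm, which puts it roughly 0.215 m open.
- **Tilting the fan:** The moves have no tilt command. I held the fan, pushed the arm against its joint limits in short calls until the tool leaned outward, then let it ease back to 25°. That let the loop pass under the lip and over the hook's tip. I swung the handle down around the hook before letting go, so the fan was only about 32° from vertical when released.
- **Fan at rest:** The depth images put the loop about 27 mm along the bar and within 1–2 mm sideways in the top view. The fan is about 0.02 rad from vertical, with the loop's wire resting on the bar. Images taken about 0.3 s apart showed no movement beyond noise.
- **Robot:** The gripper was withdrawn about 100 mm in front of the case, with contact force near zero.

**Disagreements:** The two cameras differed on the loop's sideways position (-129.8 and -123.8 mm in the case's frame). I put that down to the ring being partly hidden by the roof slats in the side view. The hook's contact force can't be read from the robot, so that is inferred from the fan hanging still with the arm clear. I did not measure the bystanders one by one; they looked unmoved in the pictures.

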